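Load the hardness tester's slide for a run at the lightest force

TASK

Set up the hardness tester for the next run: first turn the test-force dial fully anticlockwise to its end stop and draw the specimen slide fully out. Then clear the last batch (yellow heads) off the slide into the green out-tray, lying flat, and lay every blue-headed bar flat in a lane of its own on the slide, centred along the lane, blue head towards the handle; only then push the slide in until its index line stands at the red start marker. Nothing may strike the diamond indenter, and leave the other things on the bench where they are.

Things in the scene. Friction and masses are not known exactly. Their poses are not given: they have to be found in the camera images.
- force_dial (a joint): test-force dial: black rotary knob, 48 mm across, with a raised grip bar 46 mm long, 14 mm wide and 32 mm high, on a round aluminium base on top of a fixed cream control box (100 x 140 mm, 58 mm high). Value in rad: 0 = anticlockwise end stop (lightest force), grows clockwise seen from above, up to the other stop at 4.7. It stays where it is left; turning takes about 0.04 N m.
- force_dial_grip (a point): point on the dial's axis, 7 mm below the top of its grip bar: the height to grip (TCP here). Turns with the dial: its x axis lies along the grip bar, its z axis points up.
- tester: hardness tester, cream with a red stripe, on the left, fixed. Origin on the bench under the middle of the slide when fully drawn out. The slide runs along its +y, into the tester. Bed: 260 mm wide (x), 85 mm high, from y = -115 mm to +520 mm. A head overhangs the bed from y = +130 mm onwards: its body from 270 mm above the bench up to 550 mm, with the turret and indenter hanging below it.
- slide (a joint): specimen slide on the bed: a dark steel plate 236 mm (x) by 130 mm (y). Value in m: 0 = fully drawn out, against its stop at the loading end; grows as it is pushed into the tester under the head, up to 0.16. It stays where it is left; moving it takes about 5 N, more when it is loaded.
- slide_lanes (a point): middle of the slide's upper face, at the level of the lane floors (116 mm above the bench); axes as the tester's. Four lanes side by side run along y, each 34 mm wide and 130 mm long, open at both ends, their centre lines at x = -84, -28, +28 and +84 mm from here; the aluminium ridges between them are 22 mm wide (the outer two 14 mm) and 8 mm high.
- slide_handle (a point): the slide's handle: an upright black round grip 22 mm across at the drawn-out (-y) end of the slide. This point is on its axis, 16 mm below its top and 32 mm above the steel bracket that carries it: the height to grip (TCP here), in any yaw.
- slide_index (a point): black line on the white index tab on the slide's +x edge; moves with the slide.
- marker: red block 20 x 18 x 14 mm with a white line, clamped on the scale rail beside the slide (tester's +x side): the start mark. Its axes are the tester's; origin under its white line. The slide is at the mark when slide_index has the same position along y as this origin. Fixed, but set elsewhere along the rail each time; it does not stop the slide.
- indenter: diamond indenter: slim steel cone pointing down from the tester's head, 28 mm beside the slide's middle line and 185 mm ahead of the tester's origin. Origin at its tip, 165 mm above the bench, 24 mm above the top of a bar lying in a lane. Fixed.
- bar1: steel end-quench test bar, 100 mm long, square section 25 x 25 mm with rounded edges, 0.3 to 0.55 kg, with a blue-painted head 14 mm long behind a narrow neck at one end. Origin at the middle of the bar (12.5 mm above what it lies on); its x axis runs along the bar from the blue head towards the plain end. May be absent (None from the start).
- bar1_head (a point): middle of the blue end face of bar1
- bar2: steel end-quench test bar, 100 mm long, square section 25 x 25 mm with rounded edges, 0.3 to 0.55 kg, with a blue-painted head 14 mm long behind a narrow neck at one end. Origin at the middle of the bar (12.5 mm above what it lies on); its x axis runs along the bar from the blue head towards the plain end. May be absent (None from the start).
- bar2_head (a point): middle of the blue end face of bar2
- bar3: steel end-quench test bar, 100 mm long, square section 25 x 25 mm with rounded edges, 0.3 to 0.55 kg, with a blue-painted head 14 mm long behind a narrow neck at one end. Origin at the middle of the bar (12.5 mm above what it lies on); its x axis runs along the bar from the blue head towards the plain end. May be absent (None from the start).
- bar3_head (a point): middle of the blue end face of bar3
- bar4: steel end-quench test bar, 100 mm long, square section 25 x 25 mm with rounded edges, 0.3 to 0.55 kg, with a blue-painted head 14 mm long behind a narrow neck at one end. Origin at the middle of the bar (12.5 mm above what it lies on); its x axis runs along the bar from the blue head towards the plain end. May be absent (None from the start).
- bar4_head (a point): middle of the blue end face of bar4
- old1: test bar of the last batch, on the slide: just like the others, but its head is painted yellow. Same size, origin and axes. May be absent (None from the start).
- old2: test bar of the last batch, on the slide: just like the others, but its head is painted yellow. Same size, origin and axes. May be absent (None from the start).
- tray_floor (a point): middle of the inner floor, 4 mm above the bench, of the green out-tray: a fixed shallow tray, 140 (x) by 150 mm (y) outside, 132 by 142 mm inside, its rim 8 mm above this floor. Axes as the tray's.
- ref_block: polished steel reference disc, 64 mm across, 16 mm thick; origin under its centre. Bystander.
- caliper: black and steel digital caliper lying flat, 210 mm long, 12 mm high; origin under the middle of its beam. Bystander.
- wash_bottle: white wash bottle with a red cap, 64 mm across, 170 mm high; origin under its centre. Bystander.
- oil_can: small green can, 48 mm across, 110 mm high; origin under its centre. Bystander.

How it is judged:
By the outcome, as a careful person would: the job done as asked, in the order asked, and still so for the second after the job is handed in, with the robot touching nothing.
Of bar1, bar2, bar3, bar4 only 3 to 4 are there at a start; the rules pass over those that are not, and their reading is None.
Of old1, old2 only 1 to 2 are there at a start; the rules pass over those that are not, and their reading is None.
At some moment in a run one of bar1, bar2, bar3, bar4 may be knocked a few centimetres aside while the robot is not near it.
Once in a run the grip may slacken for a moment while it holds something.
It also fails if it takes over 210 s, if anything falls off the work surface, if the arm or the gripper's body presses on something with over 40 N, if the wrist force passes 120 N, or if a joint passes its speed limit or range.

ROBOT

A 6-joint arm with a two-finger parallel gripper is mounted at the origin on the work surface. World frame = base frame: x ahead of the robot, y to its left, z up, the work surface at z = 0. Lengths are in m, angles in rad, forces in N, time in s.
With the tool pointing down it reaches from about 0.375 to 0.9 m from the base axis. Payload 3.1 kg.
Tool frame: the origin (TCP) lies between the finger pads, 19 mm behind the fingertips; this is the grasp point; z points along the fingers, y is the line along which they close (so a half turn about z gives the same grasp; the last joint's range is limited). The gripper opens to 87 mm and grips with 3 to 60 N. Pads are 19 mm wide; open, the fingers measure 117 mm over their backs; the gripper's body (75 mm by 190 mm) begins 51 mm behind the grasp point.
Start: joints at [-0.178, 0.527, 1.433, -0, 1.181, -0.178], TCP at [0.625, 0, 0.241] pointing down, gripper open.
Joint ranges: [-3.08, 3.08], [-0.75, 2.2], [0.22, 2.44], [-1.43, 4.57], [0, 2.65], [-2.85, 2.85]. Speed limits (rad/s): [2.79, 2.79, 3.14, 3.14, 3.14, 3.14].

INTERFACE

Orientations are given as a unit quaternion [x, y, z, w].
In Python, from rig import robot gives the robot as it stands. The module is installed in compiled form; this text tells all that it offers.
- The arm moves only by the tool play_rows, never from a script. Its arguments are lists of equal length, an entry for each row: "gripper": the closure, from -1 (fully open) to 1 (shut); "delta_pos": the shift along the tool's x, y, z in cm, a list of three; "turn": the turn, a rotation vector about the tool's x, y, z in rad, a list of three. A call has 1 to 12 rows; each row is the pose to reach, as a shift and turn from the pose commanded when the call began, along the tool's axes at that moment; what a row does not reach only later rows make up. A row lasts 1/8 s, in which the tool goes at most 62.5 mm and 10.7 degrees, less where a joint would pass 70% of its speed; a pose out of reach is approached as far as the arm can. A call with a gripper value outside its range is refused whole. The fingers move at their own pace and stop on an object; "squeeze" is the grip in N (left out, the last holds). Time passes only in rows, so rows that repeat a pose let the fingers close. It gives the time, the measured TCP pose, the force, the opening and the grip force at its end, in the units of the state.
- robot.get_obs(): the state, without advancing time (a new reading comes with each control period).
- robot.camera(name): name is "scene" or "side" or "wrist"; returns a dict with "color" (400x640x3 uint8, red, green, blue), "vfov" (degrees; the focal length in pixels is half the picture's height over the tangent of half this angle, whatever the lens; pixels are square), "cx", "cy" (the principal point, pixels), "R" (3x3) and "t" (3): a world point X has camera coordinates R X + t. Camera axes: x right, y down, z forward; pixel columns grow to the right and rows downward; lengths in m; the calibration is good to about 2 mm. A picture is of the moment at which its call begins. There is no depth.
- robot.hand_in(): hands the job in; it is judged then, once.
The state is a dict: "time": time; "q": joint angles; "joint_velocities": joint speeds; "joint_torque": joint torques, N m; "position": TCP position; "tool_rot": TCP orientation; "ft_force": force on the tool from outside, world axes, zero at the start; "moment": the same for the moment, N m; "grip_width": finger opening in m; "grip_force": force on a finger pad.
Only numpy, scipy, OpenCV 4.12 (cv2) and the standard library are available. Lean on these libraries where they do the work, as an engineer would, in place of code of your own. Each camera call takes 0.05 s, during which the arm holds its last target. There are 200 camera calls.

## Working session

There is one attempt and no reset: what is moved stays moved. The work goes in short steps, Python scripts to look and compute and a tool call to move; the robot and the scene stay as the last step left them, time stands still between calls to the robot, and variables do not carry over. Pictures are saved under pics/ and viewed, at most 14 in all, crops included, and the job is handed in when it is done.

Besides the shell and the picture viewer there is one more tool, called by a JSON object that holds its "op" and its "data", one argument or row to a line. play_rows: Moves the arm, as the interface text tells. Its arguments: {"type":"object","properties":{"gripper":{"type":"array","items":{"type":"number"}},"delta_pos":{"type":"array","items":{"type":"array","items":{"type":"number"}}},"turn":{"type":"array","items":{"type":"array","items":{"type":"number"}}},"squeeze":{"type":"number"}},"required":["gripper","delta_pos","turn"]}

```bash
mkdir -p pics; cat > h.py <<'E'
import numpy as np, cv2, pickle
from rig import robot
from scipy.spatial.transform import Rotation as Ro
def snap(n,f=None):
    c=robot.camera(n)
    pickle.dump(c,open(f'{f or n}.pkl','wb'))
    if f: cv2.imwrite(f'pics/{f}.png',c['color'][:,:,::-1])
    return c
def load(f): return pickle.load(open(f'{f}.pkl','rb'))
def ray(c,u,v):
    f=200/np.tan(np.radians(c['vfov'])/2)
    d=np.array([(u-c['cx'])/f,(v-c['cy'])/f,1.]); R=np.array(c['R'])
    return -R.T@np.array(c['t']), R.T@d
def onz(c,u,v,z):
    o,d=ray(c,u,v); return o+d*(z-o[2])/d[2]
def tri(c1,p1,c2,p2):
    o1,d1=ray(c1,*p1);o2,d2=ray(c2,*p2)
    A=np.stack([d1,-d2],1);s=np.linalg.lstsq(A,o2-o1,rcond=None)[0]
    a=o1+d1*s[0];b=o2+d2*s[1]; return (a+b)/2,np.linalg.norm(a-b)
def proj(c,X):
    f=200/np.tan(np.radians(c['vfov'])/2); p=np.array(c['R'])@np.asarray(X,float)+np.array(c['t'])
    return p[:2]/p[2]*f+[c['cx'],c['cy']]
def st():
    o=robot.get_obs(); return o
E
python3 - <<'E'
from h import *
np.set_printoptions(precision=4,suppress=True)
for n in ['scene','side','wrist']:
    c=snap(n,n+'0'); print(n,c['vfov'],c['cx'],c['cy'],(-np.array(c['R']).T@np.array(c['t'])),np.array(c['R']).tolist())
o=st();print(o)
E
```

```text
scene 46.03186055545457 322.988510542131 205.47247871295667 [1.067  0.347  1.1277] [[-0.6893478004238006, 0.7243190152967531, 0.012711181314471038], [0.6032488269349442, 0.5836616337770022, -0.5435346815598558], [-0.4011115341803091, -0.3670164319704256, -0.8392904597403787]]
side 42.52117064858563 307.3894450626503 201.42386481943973 [1.6292 0.2403 0.9882] [[-0.2907579611621385, 0.9567874404169623, 0.004195459592675355], [0.5988862522581423, 0.1854116344618894, -0.7790749531735488], [-0.7461870173602817, -0.2240096419052718, -0.6269167532108537]]
wrist 60.86057385284259 321.18614027144935 196.69254218521962 [0.6246 0.0737 0.3842] [[0.9999968746412988, 0.00016897144754094207, -0.0024944250411474147], [0.0008432520225631574, -0.9620463075979463, 0.2728849408875212], [-0.0023536426369418335, -0.2728861914531578, -0.9620434433436621]]
{'time': 0.15, 'q': array([-0.1785,  0.5282,  1.4336,  0.    ,  1.1814, -0.1785]), 'joint_velocities': array([-0.0022, -0.0035, -0.0037, -0.0003,  0.0002,  0.0009]), 'joint_torque': array([  0.0009, -44.0429, -17.6842,   0.0634,   0.0553,  -0.0001]), 'position': array([0.6245, 0.0001, 0.2405]), 'tool_rot': array([ 0.7071,  0.7071, -0.0005, -0.0007]), 'ft_force': array([ 0.1203, -0.5307,  0.6655]), 'moment': array([ 0.0282, -0.0333, -0.0564]), 'grip_force': 0.0, 'grip_width': 0.08743654500290275}
```

View pics/scene0.png

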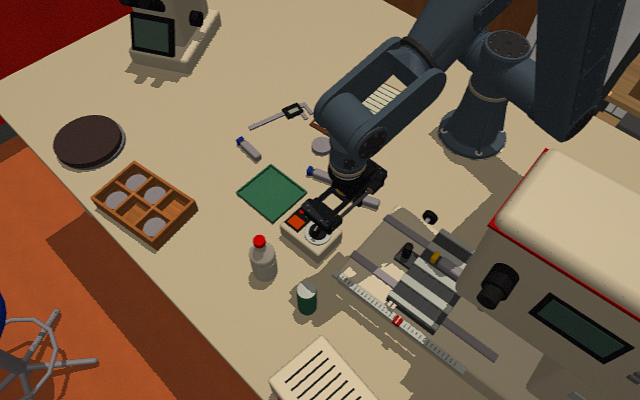

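View pics/side0.png

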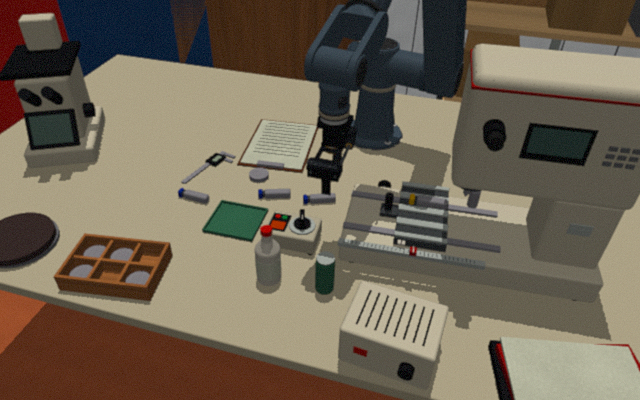

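View pics/wrist0.png

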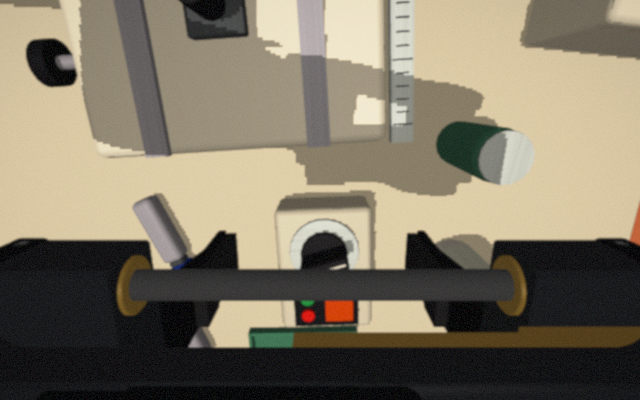

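Scene and side show the tray, the dial box beneath the gripper, three blue bars at side (193,195), (275,194) and (318,199), one yellow head at scene (435,258) and the handle at scene (405,252). I'll get numbers next.

```bash
cat >> h.py <<'E'
def mask(c,col):
    h=cv2.cvtColor(c['color'],cv2.COLOR_RGB2HSV); H,S,V=[h[:,:,i].astype(int) for i in range(3)]
    m={'blue':(H>105)&(H<130)&(S>110)&(V>40),'yellow':(H>20)&(H<32)&(S>170)&(V>100),'green':(H>60)&(H<90)&(S>90)&(V>50),'red':((H<6)|(H>174))&(S>170)&(V>110)}[col]
    return m.astype(np.uint8)
def blobs(c,col,a=8):
    n,l,s,ct=cv2.connectedComponentsWithStats(mask(c,col)); return [(ct[i].round(1).tolist(),int(s[i,4]),s[i,:4].tolist()) for i in range(1,n) if s[i,4]>=a]
E
python3 - <<'E'
from h import *
for f in ['scene0','side0','wrist0']:
    c=load(f)
    for col in ['blue','yellow','green','red']: print(f,col,[b for b in blobs(c,col)][:12])
a=load('scene0')['color'][90:290,220:480];b=load('side0')['color'][140:280,170:520]
A=cv2.resize(a,None,fx=2.3,fy=2.3,interpolation=3);B=cv2.resize(b,None,fx=2.28,fy=2.28,interpolation=3)
cv2.imwrite('pics/cs.png',cv2.resize(a,None,fx=3,fy=3,interpolation=3)[:,:,::-1])
cv2.imwrite('pics/cd.png',B[:,:,::-1])
E
```

```text
scene0 blue [([239.2, 139.8], 29, [237, 137, 6, 8]), ([309.0, 170.5], 37, [307, 166, 5, 10]), ([1.9, 314.3], 176, [0, 294, 6, 43])]
scene0 yellow [([435.4, 255.4], 45, [432, 252, 8, 8])]
scene0 green [([271.2, 193.0], 2011, [237, 164, 70, 58])]
scene0 red [([541.4, 238.6], 347, [488, 148, 152, 171]), ([301.0, 211.4], 12, [299, 210, 5, 4]), ([258.7, 239.7], 106, [253, 235, 12, 11]), ([395.6, 318.1], 19, [393, 315, 6, 7]), ([399.4, 321.3], 22, [397, 318, 6, 7])]
side0 blue [([119.5, 29.4], 4142, [58, 0, 121, 75]), ([201.0, 45.0], 519, [186, 9, 27, 58]), ([180.6, 191.9], 28, [179, 188, 5, 9]), ([260.3, 193.4], 29, [259, 190, 4, 8]), ([305.4, 199.0], 32, [304, 195, 4, 9])]
side0 yellow [([411.8, 196.3], 23, [410, 194, 5, 6])]
side0 green [([235.5, 220.1], 1544, [203, 201, 64, 39]), ([284.4, 216.6], 19, [282, 215, 6, 4])]
side0 red [([471.0, 53.0], 9, [471, 49, 1, 9]), ([473.8, 84.5], 16, [472, 81, 7, 6]), ([277.6, 215.4], 13, [276, 214, 4, 4]), ([266.1, 228.6], 74, [261, 225, 11, 8]), ([410.5, 249.0], 10, [410, 247, 2, 5]), ([415.1, 249.9], 8, [414, 248, 3, 5]), ([501.3, 353.9], 62, [497, 344, 10, 26]), ([635.6, 359.6], 34, [630, 349, 10, 21])]
wrist0 blue [([181.1, 264.6], 61, [173, 259, 18, 11])]
wrist0 yellow []
wrist0 green [([467.4, 143.4], 1041, [439, 123, 64, 55]), ([453.2, 161.1], 11, [451, 159, 5, 6]), ([307.0, 302.7], 81, [300, 300, 15, 7]), ([335.0, 329.0], 98, [313, 327, 42, 4]), ([271.7, 338.2], 757, [250, 329, 48, 19]), ([305.0, 329.5], 22, [299, 329, 13, 2])]
wrist0 red [([307.7, 315.6], 141, [301, 310, 14, 13])]
```

View pics/cs.png

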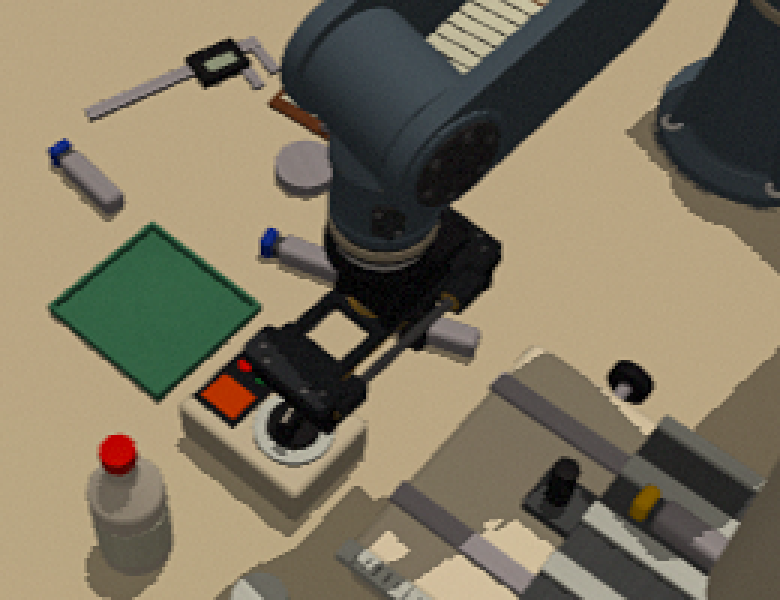

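View pics/cd.png

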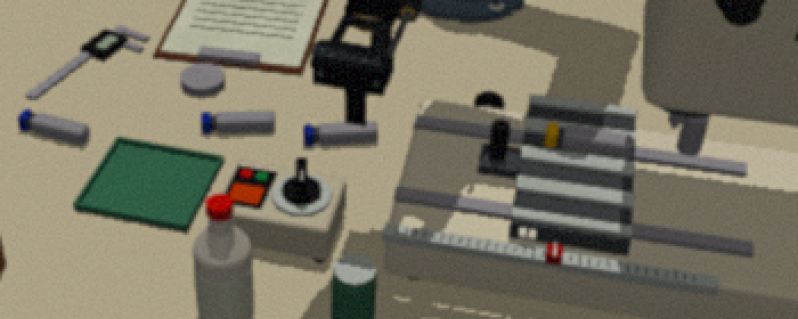

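Crops show: three blue bars, one yellow bar in the lane nearest the far rail, the handle at scene crop (563,480) / side crop (500,135), the dial at scene crop (292,415) / side crop (300,180) and the marker near side crop (554,252).

```bash
python3 - <<'E'
from h import *
np.set_printoptions(precision=4,suppress=True)
s=load('scene0');d=load('side0')
S=lambda x,y:(x/3+220-.33,y/3+90-.33); D=lambda x,y:(x/2.28+170,y/2.28+140)
def show(n,a,b): print(n,*tri(s,a,d,b))
show('handletop',S(566,463),D(500,126)); show('dialbase',S(293,432),D(300,193)); show('bartop?',S(287,408),D(301,160))
show('tray L/N/R/F', S(52,309),D(78,209)); show('trayN',S(158,398),D(188,226)); show('trayR',S(260,308),D(222,155)); show('trayF',S(152,226),D(118,140))
show('b1',(239.2,139.8),(180.6,191.9)); show('b2',(309,170.5),(260.3,193.4))
print('b3',onz(d,305.4,199,.0125))
for n,p in [('b1',D(86,132)),('b2',D(273,123)),('b3',D(376,133))]: print(n,'tail',onz(d,*p,.0125))
show('yellow',(435.4,255.4),(411.8,196.3)); show('marker',(397.5,319.7),(412.6,249.4))
show('railL0',S(340,547),D(388,233)); show('bottle',(258.7,239.7),(266.1,228.6))
show('rail near start',S(399,490),D(400,192));show('rail far start',S(498,382),D(418,123));show('rail far end',(0,0),(0,0))
print('rail far', onz(d,*D(418,123),.085),onz(d,*D(745,169),.085)); print('rail near', onz(d,*D(400,192),.085),onz(d,*D(750,249),.085))
E
```

```text
handletop [0.5359 0.1385 0.1451] 0.001989429438415376
dialbase [ 0.6308 -0.0726  0.0631] 0.006636101990431584
bartop? [ 0.6435 -0.0673  0.1257] 0.00644157265775679
tray L/N/R/F [ 0.6683 -0.3569 -0.0033] 0.0013905950544092368
trayN [ 0.6697 -0.2058  0.009 ] 0.0022240065431984564
trayR [ 0.5333 -0.2103  0.0111] 0.006386234115954566
trayF [ 0.534  -0.3605  0.0024] 0.002455883805902065
b1 [ 0.5378 -0.4966  0.0108] 0.0023241654087442377
b2 [ 0.4723 -0.2579  0.0111] 0.0026519551486559874
b3 [ 0.4585 -0.1176  0.0125]
b1 tail [ 0.5414 -0.4037  0.0125]
b2 tail [ 0.4488 -0.171   0.0125]
b3 tail [ 0.4287 -0.0325  0.0125]
yellow [0.5086 0.1983 0.1336] 0.0032870828133219824
marker [0.683  0.2284 0.1058] 0.0036711349564804018
railL0 [0.6933 0.0447 0.0908] 0.0046205516632330836
bottle [ 0.7794 -0.1167  0.1658] 0.001982444875748765
rail near start [0.6212 0.0426 0.0892] 0.0012139548441761968
rail far start [0.4799 0.0324 0.0828] 0.00023008168320686495
rail far end [ 0.9282 -0.4992  0.6899] 0.0433908257657015
rail far [0.4828 0.033  0.085 ] [0.4544 0.4267 0.085 ]
rail near [0.6167 0.0422 0.085 ] [0.5952 0.4342 0.085 ]
```

{"op": "play_rows", "data": {
  "gripper": [-1,-1,-1,-1,-1],
  "delta_pos": [
    [-5,0.5,-3],
    [-10,0.5,-6],
    [-14,0.5,-8],
    [-14,0.5,-8],
    [-14,0.5,-8]
  ],
  "turn": [
    [0,0,0],
    [0,0,0],
    [0,0,0],
    [0,0,0],
    [0,0,0]
  ],
  "squeeze": 30
}}

```text
time: 0.78
position: [0.6293, -0.1394, 0.3204]
tool_rot: [0.707, 0.707, -0.0, -0.001]
ft_force: [-0.9, -0.1, -0.6]
grip_width: 0.0868
grip_force: 0.0
```

```bash
python3 - <<'E'
from h import *
for n in ['wrist','scene','side']:
    c=snap(n,n+'1'); print(n,[blobs(c,k) for k in ('blue','yellow')])
print(st()['position'])
a=load('wrist1')['color'];b=load('scene1')['color'][90:290,220:480]
cv2.imwrite('pics/m1.png',np.hstack([a,cv2.resize(b,(160,123))[:0].reshape(0,160,3) if 0 else np.zeros((400,0,3),np.uint8)])[:,:,::-1])
E
```

```text
wrist [[([190.3, 142.4], 191, [181, 136, 20, 14]), ([206.8, 242.8], 44, [203, 239, 9, 9])], []]
scene [[([239.2, 139.6], 28, [237, 137, 6, 8]), ([309.1, 170.3], 37, [307, 166, 6, 10]), ([347.8, 194.5], 41, [345, 190, 6, 10]), ([1.9, 314.3], 176, [0, 294, 6, 43])], [([435.1, 255.5], 50, [431, 252, 9, 8])]]
side [[([119.9, 29.6], 4193, [58, 0, 121, 76]), ([200.8, 45.3], 540, [186, 11, 27, 56]), ([180.5, 192.0], 27, [179, 188, 5, 9]), ([260.4, 193.5], 30, [259, 190, 4, 8]), ([305.3, 199.0], 30, [304, 195, 4, 9])], [([411.9, 196.7], 28, [410, 194, 5, 7])]]
[ 0.62943256 -0.13840494  0.32011838]
```

View pics/wrist1.png

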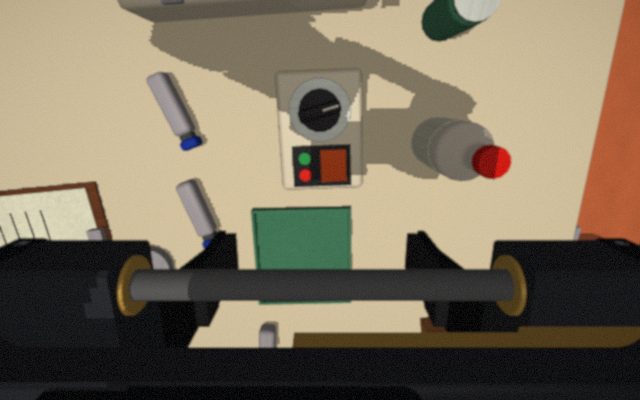

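Wrist view: dial at (319,109) with its white pointer toward the right, two bars on the left with blue heads at (190,142) and (207,243), tray at (302,255). Zooming on the dial.

```bash
python3 - <<'E'
from h import *
c=load('wrist1')['color'][60:160,265:375]
cv2.imwrite('pics/dz.png',cv2.convertScaleAbs(cv2.resize(c,None,fx=6,fy=6,interpolation=2),alpha=1.6,beta=15)[:,:,::-1])
E
```

```text
(no output)
```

View pics/dz.png

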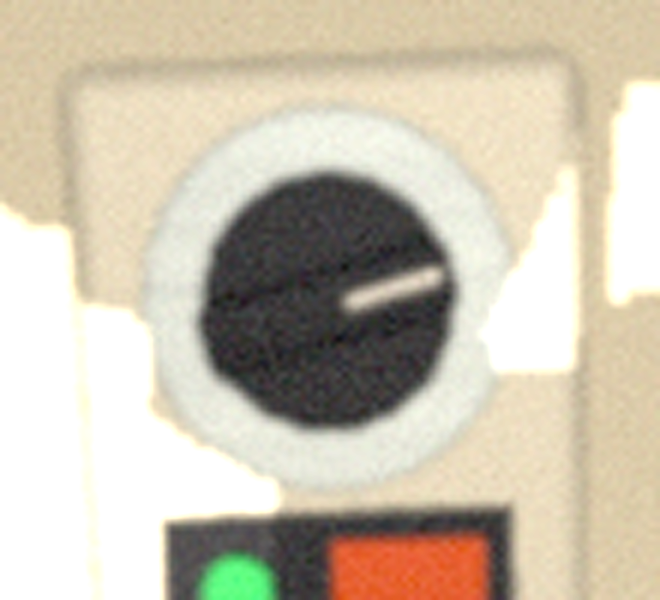

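The pointer (and grip bar) runs at about 16° from image right; dial centre is at wrist (319.5,110).

```bash
cat >> h.py <<'E'
def go(x,y,z,phi=None,src=None):
    """tool-frame delta (cm) & turn about tool z for vertical tool; phi=world angle of tool y axis"""
    o=robot.get_obs(); M=Ro.from_quat(o['tool_rot']); m=M.as_matrix()
    p0=o['position']; d=m.T@(np.array([x,y,z])-p0)*100
    cur=np.arctan2(m[1,1],m[0,1]); 
    if phi is None: phi=cur
    # target rotation: z down, y=phi
    Y=np.array([np.cos(phi),np.sin(phi),0]);Z=np.array([0,0,-1.]);T=np.stack([np.cross(Y,Z),Y,Z],1)
    r=(M.inv()*Ro.from_matrix(T)).as_rotvec()
    print('pos',p0.round(4),'phi',round(cur,3),'q1,q6',o['q'][[0,5]].round(2),'-> delta',d.round(2),'turn',r.round(3))
E
python3 - <<'E'
from h import *
np.set_printoptions(precision=4,suppress=True)
w=load('wrist1');s=load('scene1');d=load('side1')
A=onz(w,319.5,110,.078);print('axis',A,onz(w,319.5,110,.06))
for z in (.08,.09,.1,.11): print(z,proj(d,[A[0]+.022,A[1]+.0065,z]),proj(s,[A[0],A[1],z]))
for n,c,b in (('s',s,(300,205,340,250)),('d',d,(285,200,320,235))):
    g=cv2.cvtColor(c['color'],6+1)[b[1]:b[3],b[0]:b[2]]; print(n);print('\n'.join(f'{b[1]+i} '+' '.join(f'{x:3d}' for x in r[::1][8:32]) for i,r in enumerate(g)))
go(A[0],A[1],.2,0.286-np.pi/2)
E
```

```text
axis [ 0.6268 -0.0761  0.078 ] [ 0.6267 -0.0765  0.06  ]
0.08 [301.6885 225.0226] [316.6651 227.6168]
0.09 [301.6782 222.1953] [316.6707 225.6437]
0.1 [301.6677 219.3419] [316.6764 223.6429]
0.11 [301.6571 216.462 ] [316.6822 221.6138]
s
205 149 158 162 160 160 162 160 162 161 161 161 161 160 162 160 162 162 159 162 161 162 160 162 159
206 157 150 154 162 160 163 160 160 162 163 161 161 162 161 161 161 160 161 163 160 162 159 161 161
207 163 159 149 154 162 162 163 160 159 159 159 160 161 161 161 161 160 161 163 159 159 160 161 162
208 162 164 160 153 150 158 162 163 160 160 160 162 161 160 160 161 161 162 161 161 161 160 159 161
209 170 168 163 163 155 148 154 163 161 161 162 160 162 162 161 163 161 161 160 162 161 161 161 160
210  92 153 167 164 163 160 151 153 162 161 161 161 161 159 161 161 160 160 161 159 161 160 161 161
211   8  36 128 170 166 160 161 153 150 158 162 160 161 162 162 160 162 162 162 160 163 161 160 162
212  22  14  19 127 170 164 163 163 155 147 151 161 161 161 161 161 161 162 161 161 161 162 160 161
213  61  37  13  21  99 154 167 164 164 160 148 154 162 160 16
[... 6556 characters left out ...]
 89  73  57  54  43  39  27  42  49  48  67  78  93  99 104  96  92  87  85  93  90
230  95  95 102 110  96  90  89  81  78  79  80  91  94  92  96  97  97  90  94  85  92  94  95  90
231  86  93 114 142 123 102  95  96  96  95  97  99  94  93  96  96  88  87  87  87  94  94  97  88
232  80  84 108 134 130 110 103  99  98  99  97  94  90  92  93  87  85  80  83  92  96  94  94  85
233  95 105 108 111  98 103 106  91  96  93  94  91  87  87  84  85  87  88  94  95  97  95  91  85
234 112 148 153 140 116 111 104  84  80  79  80  90  81  81  86  88  92  95  93  93  94  91  93  75
pos [ 0.6294 -0.1384  0.3201] phi 0.002 q1,q6 [-0.39 -0.39] -> delta [ 6.22 -0.23 12.02] turn [-0.003  0.     1.286]
```

{"op": "play_rows", "data": {
  "gripper": [-0.3,-0.3,-0.3,-0.3,-0.3,-0.3,-0.3,-0.3,-0.3,-0.3,-0.3,-0.3],
  "delta_pos": [
    [3,-0.1,6],
    [6.2,-0.2,12],
    [6.2,-0.2,14],
    [6.2,-0.2,14],
    [6.2,-0.2,14],
    [6.2,-0.2,14],
    [6.2,-0.2,14],
    [6.2,-0.2,14],
    [6.2,-0.2,18],
    [6.2,-0.2,22.6],
    [6.2,-0.2,22.6],
    [6.2,-0.2,22.6]
  ],
  "turn": [
    [0,0,0.18],
    [0,0,0.36],
    [0,0,0.54],
    [0,0,0.72],
    [0,0,0.9],
    [0,0,1.08],
    [0,0,1.26],
    [0,0,1.286],
    [0,0,1.286],
    [0,0,1.286],
    [0,0,1.286],
    [0,0,1.286]
  ],
  "squeeze": 10
}}

```text
time: 2.42
position: [0.6289, -0.0779, 0.0963]
tool_rot: [0.99, 0.143, 0.001, 0.0]
ft_force: [0.4, -0.9, 0.9]
grip_width: 0.0563
grip_force: 0.0
```

{"op": "play_rows", "data": {
  "gripper": [1,1,1,1,1],
  "delta_pos": [
    [0,0,0],
    [0,0,0],
    [0,0,0],
    [0,0,0],
    [0,0,0]
  ],
  "turn": [
    [0,0,0],
    [0,0,0],
    [0,0,0],
    [0,0,0],
    [0,0,0]
  ]
}}

```text
time: 3.05
position: [0.6273, -0.0757, 0.0954]
tool_rot: [0.99, 0.141, -0.0, -0.003]
ft_force: [-0.8, 12.2, 6.0]
grip_width: 0.0146
grip_force: 6.2
```

```bash
python3 - <<'E'
from h import *
o=st();go(.6268,-.0763,.094,.286-np.pi/2);print(o['moment'].round(3),o['ft_force'].round(1),o['grip_width'],o['grip_force'])
E
```

```text
pos [ 0.6273 -0.0757  0.0954] phi -1.288 q1,q6 [-0.3   0.99] -> delta [-0.06  0.04  0.14] turn [-0.005  0.    -0.003]
[2.248 0.191 0.038] [-0.8 12.2  6. ] 0.014608505847495392 6.2280753487721086
```

{"op": "play_rows", "data": {
  "gripper": [1,1,1,1,1,1],
  "delta_pos": [
    [0,-0.2,0],
    [0,-0.25,0],
    [0,-0.25,0],
    [0,-0.25,0],
    [0,-0.25,0],
    [0,-0.25,0]
  ],
  "turn": [
    [0,0,-0.18],
    [0,0,-0.36],
    [0,0,-0.54],
    [0,0,-0.72],
    [0,0,-0.9],
    [0,0,-0.9]
  ]
}}

```text
time: 3.8
position: [0.627, -0.0749, 0.0954]
tool_rot: [0.83, 0.558, -0.0, -0.001]
ft_force: [-1.3, 2.6, 2.3]
grip_width: 0.0139
grip_force: 10.0
```

```bash
python3 - <<'E'
from h import *
o=st();go(.6268,-.0763,.094,-1.288+.9);print(o['moment'].round(3),o['ft_force'].round(1),o['grip_width'],o['grip_force'])
E
```

```text
pos [ 0.627  -0.0749  0.0954] phi -0.388 q1,q6 [-0.3   0.09] -> delta [-0.14  0.04  0.14] turn [-0.001 -0.001 -0.   ]
[0.45  0.239 0.067] [-1.3  2.6  2.3] 0.013890771528543866 9.999278130708262
```

{"op": "play_rows", "data": {
  "gripper": [1,1,1,1,1],
  "delta_pos": [
    [0,0,0],
    [0,0,0],
    [0,0,0],
    [0,0,0],
    [0,0,0]
  ],
  "turn": [
    [0,0,-0.18],
    [0,0,-0.36],
    [0,0,-0.54],
    [0,0,-0.72],
    [0,0,-0.72]
  ]
}}

```text
time: 4.42
position: [0.6266, -0.0749, 0.0954]
tool_rot: [0.582, 0.814, 0.0, -0.001]
ft_force: [-2.2, 3.9, 4.7]
grip_width: 0.0138
grip_force: 10.0
```

```bash
python3 - <<'E'
from h import *
o=st();go(.6268,-.0763,.094,-.388+.72);print(o['moment'].round(3),o['ft_force'].round(1),o['grip_width'],o['grip_force'])
E
```

```text
pos [ 0.6266 -0.0749  0.0954] phi 0.33 q1,q6 [-0.3  -0.63] -> delta [-0.14 -0.03  0.14] turn [-0.001 -0.001 -0.002]
[0.559 0.381 0.05 ] [-2.2  3.9  4.7] 0.013835770050975579 9.999322784424294
```

{"op": "play_rows", "data": {
  "gripper": [1,1,1,1,1],
  "delta_pos": [
    [0,0,0],
    [0,0,0],
    [0,0,0],
    [0,0,0],
    [0,0,0]
  ],
  "turn": [
    [0,0,-0.18],
    [0,0,-0.36],
    [0,0,-0.54],
    [0,0,-0.72],
    [0,0,-0.72]
  ]
}}

```text
time: 5.05
position: [0.6265, -0.0751, 0.0954]
tool_rot: [0.258, 0.966, 0.0, -0.001]
ft_force: [-2.3, 2.4, 5.6]
grip_width: 0.0136
grip_force: 10.0
```

```bash
python3 - <<'E'
from h import *
o=st();go(.6268,-.0763,.094,.33+.72);print(o['moment'].round(3),o['ft_force'].round(1),o['grip_width'],o['grip_force'])
E
```

```text
pos [ 0.6265 -0.0751  0.0954] phi 1.049 q1,q6 [-0.3  -1.34] -> delta [-0.09 -0.08  0.14] turn [-0.    -0.002 -0.001]
[0.497 0.453 0.012] [-2.3  2.4  5.6] 0.013630454910502207 9.999503308790736
```

{"op": "play_rows", "data": {
  "gripper": [1,1,1,1,1],
  "delta_pos": [
    [0,0,0],
    [0,0,0],
    [0,0,0],
    [0,0,0],
    [0,0,0]
  ],
  "turn": [
    [0,0,-0.18],
    [0,0,-0.36],
    [0,0,-0.54],
    [0,0,-0.72],
    [0,0,-0.72]
  ]
}}

```text
time: 5.68
position: [0.6274, -0.0753, 0.0953]
tool_rot: [-0.098, 0.995, 0.0, 0.0]
ft_force: [-0.6, 1.9, 2.8]
grip_width: 0.0166
grip_force: 10.3
```

```bash
python3 - <<'E'
from h import *
o=st();go(.6268,-.0763,.094,1.049+.72);print(o['moment'].round(3),o['ft_force'].round(1),o['grip_width'],o['grip_force'])
E
```

```text
pos [ 0.6274 -0.0753  0.0953] phi 1.766 q1,q6 [-0.3  -2.06] -> delta [ 0.07 -0.09  0.13] turn [ 0.001  0.    -0.003]
[ 0.711  0.169 -0.244] [-0.6  1.9  2.8] 0.016593010944278768 10.286996453942265
```

Grip widened and moment jumped: the end stop is reached (about 2.9 rad). Release, rise, and look at the slide.

{"op": "play_rows", "data": {
  "gripper": [-0.3,-0.3,-0.3,-0.3,-0.3,-0.3,-0.3,-0.3,-0.3,-0.3,-0.3,-0.3],
  "delta_pos": [
    [0,0,0],
    [0,0,0],
    [0,0,-5],
    [0,0,-10],
    [1,3,-15],
    [3,6,-20],
    [5.5,11.8,-22.5],
    [5.5,11.8,-22.5],
    [5.5,11.8,-22.5],
    [5.5,11.8,-22.5],
    [5.5,11.8,-22.5],
    [5.5,11.8,-22.5]
  ],
  "turn": [
    [0,0,0],
    [0,0,0],
    [0,0,0],
    [0,0,0.18],
    [0,0,0.36],
    [0,0,0.54],
    [0,0,0.72],
    [0,0,0.9],
    [0,0,1.08],
    [0,0,1.26],
    [0,0,1.44],
    [0,0,1.62]
  ]
}}

```text
time: 7.18
position: [0.5497, 0.0284, 0.3201]
tool_rot: [0.654, 0.757, -0.0, 0.0]
ft_force: [0.1, 1.0, -0.1]
grip_width: 0.0566
grip_force: 0.0
```

{"op": "play_rows", "data": {
  "gripper": [-0.3,-0.3],
  "delta_pos": [
    [0,0,0],
    [0,0,0]
  ],
  "turn": [
    [0,0,0.08],
    [0,0,0.08]
  ]
}}

```text
time: 7.42
position: [0.5497, 0.0285, 0.3201]
tool_rot: [0.681, 0.733, -0.0, 0.0]
ft_force: [0.4, -0.7, 0.4]
grip_width: 0.0569
grip_force: 0.0
```

```bash
python3 - <<'E'
from h import *
c=snap('wrist','wrist2');snap('side','side2');snap('scene','scene2')
print(blobs(c,'yellow'),blobs(c,'red'),blobs(c,'blue'));go(.55,.03,.32,.06)
E
```

```text
[] [([355.8, 302.7], 45, [351, 301, 11, 5])] []
pos [0.5496 0.0287 0.3201] phi 0.074 q1,q6 [-0.15 -0.22] -> delta [0.13 0.05 0.01] turn [-0.     0.     0.014]
```

View pics/wrist2.png

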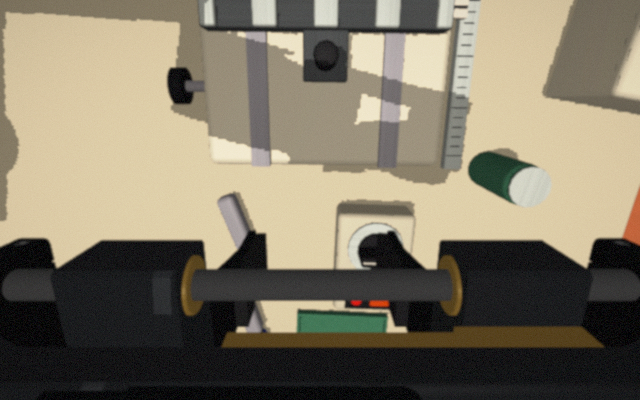

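Wrist: the slide's front edge is at row ~29, handle's top at (326,50), rails down to row 163.

```bash
python3 - <<'E'
from h import *
np.set_printoptions(precision=4,suppress=True)
w=load('wrist2');s=load('scene2');d=load('side2')
g=cv2.cvtColor(w['color'],cv2.COLOR_RGB2GRAY); m=((g<32)*1).astype(np.uint8)
n,l,ss,ct=cv2.connectedComponentsWithStats(m[35:85,295:355]); print([(ss[i].tolist(),ct[i].round(1)) for i in range(1,n) if ss[i,4]>20])
for z in (.13,.145,.15): print(onz(w,326,52,z))
for nm,c,r in (('s',s,(395,235,425,265)),('d',d,(380,185,400,215))):
    g=cv2.cvtColor(c['color'],7)[r[1]:r[3],r[0]:r[2]]; print(nm);print('\n'.join(f'{r[1]+i} '+' '.join(f'{x:3d}' for x in q) for i,q in enumerate(g)))
print('bed edge',onz(w,210,161,.085),onz(w,445,165,.085)); print('slide edge',onz(w,204,27,.116),onz(w,448,31,.116))
E
```

```text
[([20, 22, 23, 14, 159], array([29.5, 29.7]))]
[0.5452 0.1439 0.13  ]
[0.5452 0.142  0.145 ]
[0.5452 0.1414 0.15  ]
s
235 109 109 109 108 107 109 108 110 108 113  98  72  57  69  77  77  79  75  75  78  77  76  74  77  78  94 104 109 108 108
236 108 108 108 108 106 106 108 108 108 106 112 107  78  53  61  71  76  74  78  77  76  76  77  78  77  77  86 102 110 107
237 107 109 106 107 110 105 107 108 108 109 109 108 111  93  61  56  68  77  77  75  79  78  76  76  76  77  76  79  93 106
238 108 108 106 107 110 108 109 107 107 110 107 109 109 111 107  76  56  63  75  77  78  79  75  74  77  76  77  76  78  84
239 108 108 108 110 109 107 107 107 109 110 108 109 107 109 111 112  92  58  62  73  78  77  77  74  76  76  77  79  76  75
240 109 109 108 108 109 109 107 110 109 106 109 107 108 108 111 111 110 101  70  55  65  75  78  75  78  74  77  78  77  77
241 108 111 110 109 110 105 107 108 107 110 109 108 113 114 110 111 110 111 106  86  60  60  71  79  77  78  76  72  77  74
242 107 107 108 108 108 108 108 109 107 110 113  86  56  58  76 102 112 111 110 114 100  72  55  64  72  75  78  7
[... 4671 characters left out ...]

208  65  41  34  35  15   6   4  24   7  18  12  24  51  54  50  56  58  57  87 124
209  58  27  31  32  33  24  16   6  14  21   5  34  57  61  57  64  60  52  66  84
210  55  31  38  34  28  32  21  29  23  21  25  38  53  61  56  56  59  53  49  56
211  46  27  32  30  36  33  33  32  36  38  30  37  52  56  56  53  56  50  50  53
212  47  30  36  28  29  30  32  33  35  39  39  38  54  58  53  49  53  53  60  54
213  33   9  27  29  22  40  37  39  27  52  50  53  49  52  58  57  51  44  53  56
214  34  20  30  25  22  26  30  24  30  32  39  39  41  47  47  46  53  44  54  55
bed edge [0.4242 0.0268 0.085 ] [0.6883 0.0417 0.085 ]
slide edge [0.4304 0.1589 0.116 ] [0.6574 0.1722 0.116 ]
```

```bash
python3 - <<'E'
from h import *
np.set_printoptions(precision=4,suppress=True)
w=load('wrist2');s=load('scene2');d=load('side2')
print(tri(s,(408.7,246.5),d,(389.5,194.7)));
P=tri(s,(408.7,246.5),d,(389.5,194.7))[0]; print(proj(w,P))
print(tri(s,(408.7,246.5),w,(326,52)),tri(d,(389.5,194.7),w,(326,52)))
g=cv2.cvtColor(w['color'],cv2.COLOR_RGB2GRAY)[34:84:2,300:352:2];print('\n'.join(' '.join(f'{x:3d}' for x in q) for q in g))
E
```

```text
(array([0.5437, 0.142 , 0.1521]), np.float64(0.0032757969139211095))
[324.3485  50.7359]
(array([0.5444, 0.1424, 0.1513]), np.float64(0.0027112741000038074)) (array([0.5452, 0.1408, 0.1539]), np.float64(0.00030953987519046584))
226 190  83  83  84  83  84  82  79  81  82  82  86  84  86  84  80  80  82  81  85  83  81  75  99 163
228 188  85  79  84  81  83  78  81  86  82  86  84  81  91  84  88  81  83  81  84  81  82  77 106 146
228 190  83  80  85  82  83  81  81  83  84  85  87  77  83  84  84  80  82  79  84  83  83  72 103 146
229 187  87  81  81  84  81  86  81  84  75  63  56  47  56  73  77  86  84  84  77  82  81  75 105 149
227 190  83  88  79  79  84  79  81  64  42  38  32  41  32  34  49  76  79  76  83  80  79  75 109 155
227 193  81  88  85  84  82  80  70  34  39  37  44  42  41  36  36  54  75  77  81  82  82  77 109 154
229 191  83  83  87  82  80  70  37  39  39  39  43  39  42  36  42  30  41  65  61  73  80  75 107 154
226 195  89  79  86  84  82  55  36  43  47  41  46  41  45  45  41  35  31  44  46  64  75  76 110 156
229 196  93  80  83  83  80  48  37  42 
[... 1027 characters left out ...]
  51  52  47  43  27  24  25  34  39  51  55  53  54  53  53  54  68 133 143
144 121  57  53  53  51  51  55  47  53  52  52  48  42  54  52  59  50  55  47  54  45  51  64 132 147
143 123  53  53  47  52  55  45  54  53  49  49  52  49  54  56  50  56  52  49  54  56  52  71 134 146
142 117  55  49  53  53  50  58  48  54  53  50  53  53  55  53  57  52  52  55  52  52  52  66 136 146
145 124  59  55  56  53  52  52  52  48  58  53  49  55  54  58  55  50  57  51  51  51  50  73 132 145
142 126  68  47  53  50  47  47  44  50  50  49  48  49  53  47  47  48  52  46  48  44  48  81 140 143
143 140 127 124 117 120 108 109 107 107 107 105 109 106 108 110 105 108 103  97  96  96 100 126 144 146
```

{"op": "play_rows", "data": {
  "gripper": [-0.3,-0.3,-0.3,-0.3,-0.3,-0.3,1,1,1,1,1],
  "delta_pos": [
    [5,0.2,4],
    [10,0.3,8],
    [11.3,0.35,11],
    [11.3,0.35,15],
    [11.3,0.35,18.3],
    [11.3,0.35,18.3],
    [11.3,0.35,18.3],
    [11.3,0.35,18.3],
    [11.3,0.35,18.3],
    [11.3,0.35,18.3],
    [11.3,0.35,18.3]
  ],
  "turn": [
    [0,0,0.017],
    [0,0,0.017],
    [0,0,0.017],
    [0,0,0.017],
    [0,0,0.017],
    [0,0,0.017],
    [0,0,0.017],
    [0,0,0.017],
    [0,0,0.017],
    [0,0,0.017],
    [0,0,0.017]
  ],
  "squeeze": 40
}}

```text
time: 8.95
position: [0.5451, 0.1419, 0.1379]
tool_rot: [0.687, 0.727, 0.0, 0.0]
ft_force: [0.1, -0.0, 3.3]
grip_width: 0.0211
grip_force: 40.0
```

{"op": "play_rows", "data": {
  "gripper": [1,1,1,1,1,1,1,1],
  "delta_pos": [
    [-1.2,0,0],
    [-2.4,0,0],
    [-3.6,0,0],
    [-4.8,0,0],
    [-6,0,0],
    [-7,0,0],
    [-8,0,0],
    [-8,0,0]
  ],
  "turn": [
    [0,0,0],
    [0,0,0],
    [0,0,0],
    [0,0,0],
    [0,0,0],
    [0,0,0],
    [0,0,0],
    [0,0,0]
  ]
}}

```text
time: 9.95
position: [0.5503, 0.0607, 0.1379]
tool_rot: [0.687, 0.727, 0.0, 0.001]
ft_force: [1.7, -3.0, 4.2]
grip_width: 0.0206
grip_force: 40.0
```

```bash
python3 - <<'E'
from h import *
o=st();go(.5447,.1415,.1365,.057);print(o['moment'].round(3),o['ft_force'].round(1),o['grip_width'],o['grip_force'])
E
```

```text
pos [0.5503 0.0607 0.1379] phi 0.057 q1,q6 [-0.09 -0.15] -> delta [ 8.1  -0.1   0.12] turn [ 0.002  0.002 -0.   ]
[-0.345 -0.071 -0.066] [ 1.7 -3.   4.2] 0.020551091635693318 40.00051888637245
```

{"op": "play_rows", "data": {
  "gripper": [1,1,1],
  "delta_pos": [
    [-0.5,0,0],
    [-0.8,0,0],
    [-0.8,0,0]
  ],
  "turn": [
    [0,0,0],
    [0,0,0],
    [0,0,0]
  ]
}}

```text
time: 10.32
position: [0.5505, 0.0562, 0.1378]
tool_rot: [0.687, 0.726, 0.002, -0.001]
ft_force: [1.9, 8.9, 5.5]
grip_width: 0.0212
grip_force: 40.0
```

{"op": "play_rows", "data": {
  "gripper": [1,1,1],
  "delta_pos": [
    [-0.4,0,0],
    [-0.4,0,0],
    [-0.4,0,0]
  ],
  "turn": [
    [0,0,0],
    [0,0,0],
    [0,0,0]
  ]
}}

```text
time: 10.7
position: [0.5505, 0.056, 0.1379]
tool_rot: [0.688, 0.726, 0.005, -0.003]
ft_force: [3.9, 20.5, 6.0]
grip_width: 0.021
grip_force: 40.0
```

{"op": "play_rows", "data": {
  "gripper": [1,1,-0.3,-0.3,-0.3,-0.3,-0.3,-0.3,-0.3,-0.3],
  "delta_pos": [
    [0.75,0,0],
    [0.75,0,0],
    [0.75,0,0],
    [0.75,0,0],
    [0.75,0,-5],
    [0.75,0,-10],
    [0.75,0,-15],
    [0.75,0,-18],
    [0.75,0,-18],
    [0.75,0,-18]
  ],
  "turn": [
    [0,0,0],
    [0,0,0],
    [0,0,0],
    [0,0,0],
    [0,0,0],
    [0,0,0],
    [0,0,0],
    [0,0,0],
    [0,0,0],
    [0,0,0]
  ]
}}

```text
time: 11.95
position: [0.5483, 0.0574, 0.3155]
tool_rot: [0.687, 0.727, -0.001, -0.001]
ft_force: [1.0, 0.3, -0.6]
grip_width: 0.0563
grip_force: 0.0
```

```bash
python3 - <<'E'
from h import *
c=snap('wrist','wrist3');snap('side','side3');snap('scene','scene3')
print(blobs(c,'yellow'),blobs(c,'red'),blobs(c,'blue'));go(.5505,.0565,.32,.057)
E
```

```text
[([291.4, 118.2], 360, [279, 111, 26, 16])] [([479.4, 7.1], 170, [470, 3, 21, 9]), ([358.4, 320.6], 101, [353, 316, 12, 10])] []
pos [0.5485 0.0575 0.3152] phi 0.057 q1,q6 [-0.1  -0.16] -> delta [-0.11  0.19 -0.48] turn [-0.004 -0.001 -0.   ]
```

View pics/wrist3.png

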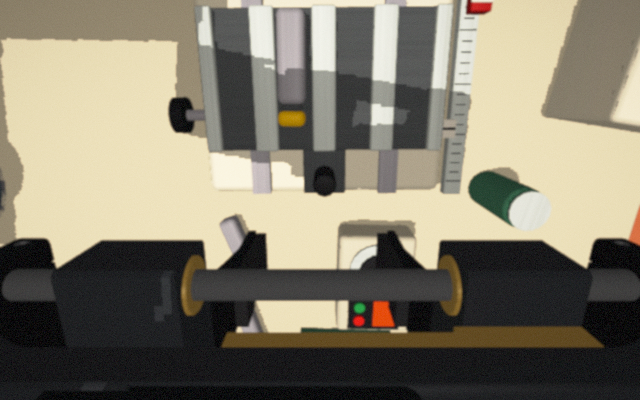

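Wrist: drawn-out slide with four lanes (centres near columns 235, 291, 355, 412), one yellow-headed bar in lane 2 (head (291,118), plain end (291,10)), index tab (448,128), marker (479,7).

```bash
python3 - <<'E'
from h import *
np.set_printoptions(precision=4,suppress=True)
w=load('wrist3');s=load('scene3');d=load('side3')
g=cv2.GaussianBlur(cv2.cvtColor(w['color'],7),(3,3),0).astype(int)
for r in (45,140):
    gr=np.diff(g[r,190:460:1],n=1); gr=g[r,192:462]-g[r,190:460]
    e=[(191+i,gr[i]) for i in range(1,len(gr)-1) if abs(gr[i])>18 and abs(gr[i])>=abs(gr[i-1]) and abs(gr[i])>abs(gr[i+1])]
    print(r,[(u,int(v)) for u,v in e]); print(np.array([onz(w,u,r,.124)[:2] for u,_ in e]).T)
for u in (225,240,345,400):
    col=g[:200,u]; gr=col[2:]-col[:-2]; print(u,[(i+1,int(gr[i]), onz(w,u,i+1,.116)[:2].round(4).tolist()) for i in range(1,len(gr)-1) if abs(gr[i])>18 and abs(gr[i])>=abs(gr[i-1]) and abs(gr[i])>abs(gr[i+1])])
print(blobs(s,'yellow'),blobs(d,'yellow'),blobs(s,'red'),blobs(d,'red'))
print('head',onz(w,291.4,118.2,.13),onz(w,291,126.5,.13),'tail',onz(w,291,10,.141))
y=lambda c:blobs(c,'yellow')[0][0]
print(tri(w,y(w),s,y(s)),tri(w,y(w),d,y(d)))
print('marker',onz(w,479.4,7,.106),'tab',onz(w,449,128,.116))
E
```

```text
45 [(199, 31), (213, -67), (217, 19), (250, 88), (273, -77), (277, 41), (304, -42), (311, 92), (335, -83), (373, 79), (396, -76), (434, 70), (449, -58), (457, 68)]
[[0.4293 0.4421 0.4457 0.4757 0.4966 0.5002 0.5248 0.5311 0.5529 0.5874
  0.6082 0.6426 0.6562 0.6635]
 [0.1727 0.1734 0.1736 0.1753 0.1764 0.1767 0.178  0.1784 0.1796 0.1816
  0.1827 0.1847 0.1854 0.1859]]
140 [(206, -51), (222, -38), (256, 48), (278, -46), (313, 52), (335, -52), (370, 46), (392, -50), (427, 40), (444, -27), (448, 31)]
[[0.4327 0.4483 0.4816 0.5031 0.5373 0.5587 0.5929 0.6143 0.6484 0.665
  0.6689]
 [0.0869 0.0878 0.0897 0.0909 0.0929 0.0941 0.0961 0.0973 0.0993 0.1002
  0.1004]]
225 [(7, -41, [0.4514, 0.2069]), (150, 62, [0.4488, 0.0768]), (155, 44, [0.4487, 0.0718]), (188, -20, [0.448, 0.0371])]
240 [(7, -80, [0.465, 0.2076]), (52, -19, [0.4647, 0.1697]), (150, 61, [0.464, 0.0777]), (157, 52, [0.4639, 0.0706])]
345 [(7, -89, [0.56, 0.213]), (74, -22, [0.5643, 0.1559]), (149, 37, [0.5697, 0.0848]), (190, 55, [0.573, 0.0422])]
400 [(6, -49, [0.6096, 0.2166]), (84, -23, [0.6176, 0.1499]), (109, 20, [0.6204
[... 240 characters left out ...]
 21, [299, 209, 6, 5]), ([258.7, 239.7], 106, [253, 235, 12, 11]), ([395.6, 318.1], 19, [393, 315, 6, 7]), ([399.4, 321.1], 21, [397, 318, 6, 7])] [([471.0, 53.5], 8, [471, 50, 1, 8]), ([473.5, 84.7], 13, [472, 82, 6, 5]), ([277.6, 215.4], 13, [276, 214, 4, 4]), ([266.0, 228.6], 73, [261, 225, 11, 8]), ([410.5, 249.0], 10, [410, 247, 2, 5]), ([501.1, 352.9], 59, [497, 344, 9, 24]), ([635.3, 359.0], 35, [630, 348, 10, 22])]
head [0.516  0.1128 0.13  ] [0.5159 0.1051 0.13  ] tail [0.5137 0.2022 0.141 ]
(array([0.5158, 0.1146, 0.134 ]), np.float64(0.003303803349392758)) (array([0.5165, 0.1132, 0.1357]), np.float64(0.00016416225322656372))
marker [0.6852 0.2223 0.106 ] tab [0.6709 0.1115 0.116 ]
```

{"op": "play_rows", "data": {
  "gripper": [-0.15,-0.15,-0.15,-0.15,-0.15,-0.15,-0.15,1,1,1,1,1],
  "delta_pos": [
    [4,-1.2,3],
    [8,-2.4,6],
    [9.8,-2.8,10],
    [9.8,-2.8,14],
    [9.8,-2.8,17],
    [9.8,-2.8,17],
    [9.8,-2.8,17],
    [9.8,-2.8,17],
    [9.8,-2.8,17],
    [9.8,-2.8,17],
    [9.8,-2.8,17],
    [9.8,-2.8,17]
  ],
  "turn": [
    [0,0,-0.006],
    [0,0,-0.006],
    [0,0,-0.006],
    [0,0,-0.006],
    [0,0,-0.006],
    [0,0,-0.006],
    [0,0,-0.006],
    [0,0,-0.006],
    [0,0,-0.006],
    [0,0,-0.006],
    [0,0,-0.006],
    [0,0,-0.006]
  ],
  "squeeze": 50
}}

```text
time: 13.6
position: [0.5152, 0.1537, 0.1474]
tool_rot: [0.684, 0.729, -0.001, -0.0]
ft_force: [-2.5, 0.1, 3.3]
grip_width: 0.0242
grip_force: 49.9
```

```bash
python3 - <<'E'
from h import *
o=st();go(.602,-.283,.034,.03);print(o['moment'].round(3),o['ft_force'].round(1),o['grip_width'],o['grip_force'])
w=load('wrist1');m=mask(w,'green');m[:195]=0;m[:,:245]=0;m[320:]=0
c=max(cv2.findContours(m,0,2)[0],key=cv2.contourArea);print(cv2.boundingRect(c),[onz(w,u,v,.012)[:2].round(3).tolist() for u,v in ((253,208),(351,207))])
E
```

```text
pos [0.5152 0.1537 0.1474] phi 0.063 q1,q6 [0.08 0.02] -> delta [-44.13   5.92  11.34] turn [-0.002  0.     0.033]
[-0.163  0.523  0.018] [-2.5  0.1  3.3] 0.024206398718498574 49.94068086147308
(252, 208, 98, 62) [[0.533, -0.21], [0.67, -0.209]]
```

{"op": "play_rows", "data": {
  "gripper": [1,1,1,1,1,1,1,1,1,1,1,1],
  "delta_pos": [
    [0,0,-4],
    [0,0,-8],
    [-4,0.5,-10],
    [-9,1.2,-10],
    [-14.5,2,-10],
    [-20,2.7,-10],
    [-25.5,3.4,-10],
    [-31,4.1,-10],
    [-36,4.8,-10],
    [-41,5.5,-10],
    [-44,5.9,-10],
    [-44,5.9,-10]
  ],
  "turn": [
    [0,0,0],
    [0,0,0],
    [0,0,0],
    [0,0,0.05],
    [0,0,0.05],
    [0,0,0.05],
    [0,0,0.05],
    [0,0,0.05],
    [0,0,0.05],
    [0,0,0.05],
    [0,0,0.05],
    [0,0,0.05]
  ]
}}

```text
time: 15.1
position: [0.6024, -0.2846, 0.2452]
tool_rot: [0.704, 0.711, -0.0, -0.0]
ft_force: [-0.4, 1.1, -5.3]
grip_width: 0.0247
grip_force: 49.9
```

```bash
python3 - <<'E'
from h import *
c=snap('wrist','wrist4');snap('side','side4');print(blobs(c,'yellow'),blobs(load('side4'),'yellow'),blobs(load('side4'),'blue'))
o=st();go(.602,-.283,.0354,.013);print(o['grip_width'],o['grip_force'])
E
```

```text
[([320.2, 322.1], 897, [298, 303, 45, 31])] [([214.9, 153.2], 9, [213, 152, 5, 3])] [([119.8, 29.4], 4135, [58, 0, 121, 76]), ([204.0, 15.2], 25, [201, 11, 6, 10]), ([194.6, 57.9], 138, [186, 48, 20, 18]), ([180.5, 192.3], 27, [179, 189, 5, 8]), ([260.3, 193.6], 29, [259, 190, 4, 8]), ([305.4, 199.0], 30, [304, 195, 4, 9])]
pos [ 0.6017 -0.2811  0.2454] phi 0.012 q1,q6 [-0.61 -0.62] -> delta [-0.25  0.08 21.  ] turn [-0.003 -0.003 -0.001]
0.02456593223667866 49.93273615837097
```

{"op": "play_rows", "data": {
  "gripper": [1,1,1,1,1,1,-0.15,-0.15,-0.15,-0.15,-0.15,-0.15],
  "delta_pos": [
    [0,0,5],
    [0,0,10],
    [0,0,15],
    [0,0,19],
    [0,0,20.9],
    [0,0,20.9],
    [0,0,20.9],
    [0,0,20.9],
    [0,0,20.9],
    [0,0,15],
    [-1,-4,9],
    [-2,-9,3]
  ],
  "turn": [
    [0,0,0],
    [0,0,0],
    [0,0,0],
    [0,0,0],
    [0,0,0],
    [0,0,0],
    [0,0,0],
    [0,0,0],
    [0,0,0],
    [0,0,0],
    [0,0,0],
    [0,0,0]
  ]
}}

```text
time: 16.7
position: [0.5294, -0.2998, 0.1993]
tool_rot: [0.702, 0.712, 0.0, 0.001]
ft_force: [0.1, -0.9, 0.6]
grip_width: 0.0496
grip_force: 0.0
```

{"op": "play_rows", "data": {
  "gripper": [-0.15,-0.15,-0.15],
  "delta_pos": [
    [0,-2,-5],
    [0,-4,-8],
    [0,-4,-8]
  ],
  "turn": [
    [0,0,0],
    [0,0,0],
    [0,0,0]
  ]
}}

```text
time: 17.08
position: [0.4896, -0.3009, 0.2806]
tool_rot: [0.703, 0.711, 0.0, 0.004]
ft_force: [1.0, 0.4, -0.1]
grip_width: 0.0501
grip_force: 0.0
```

```bash
python3 - <<'E'
from h import *
c=snap('wrist','wrist5');snap('side','side5');snap('scene','scene5')
for n in ('wrist5','side5','scene5'): print(n,blobs(load(n),'yellow'),blobs(load(n),'blue'))
go(.5,-.283,.29,.013)
E
```

```text
wrist5 [([413.3, 181.1], 209, [403, 175, 22, 12])] [([288.7, 1.3], 45, [283, 0, 15, 5]), ([306.0, 126.9], 192, [297, 120, 19, 15]), ([354.9, 304.2], 120, [347, 300, 17, 9])]
side5 [([223.3, 212.9], 16, [221, 211, 5, 5])] [([119.6, 29.5], 4176, [58, 0, 121, 76]), ([200.8, 46.1], 553, [186, 10, 27, 57]), ([180.6, 191.9], 28, [179, 188, 5, 9]), ([260.3, 193.6], 29, [259, 190, 4, 8]), ([305.4, 199.1], 31, [304, 195, 4, 9])]
scene5 [([260.9, 182.4], 18, [259, 181, 6, 5])] [([239.2, 139.5], 27, [237, 137, 6, 8]), ([309.0, 170.5], 37, [307, 166, 5, 10]), ([347.9, 194.5], 40, [346, 190, 6, 10]), ([1.9, 314.3], 176, [0, 294, 6, 43])]
pos [ 0.4893 -0.2994  0.2761] phi 0.013 q1,q6 [-0.74 -0.76] -> delta [ 1.63  1.09 -1.39] turn [-0.001 -0.001 -0.   ]
```

View pics/wrist5.png

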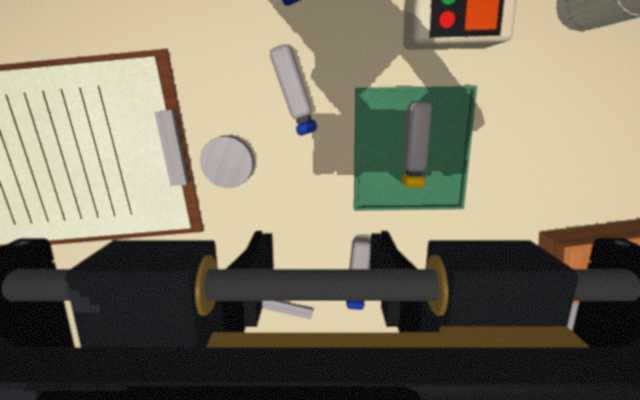

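Old bar lies flat in the tray (head (413,181)). Target bar: head (306,127), plain end near (282,46).

```bash
cat >> h.py <<'E'
def bar(c,bu,bv,z=.018,sat=45):
    h=cv2.cvtColor(c['color'],cv2.COLOR_RGB2HSV); m=((h[:,:,1]<sat)&(h[:,:,2]>50)).astype(np.uint8)|cv2.dilate(mask(c,'blue'),np.ones((5,5)))
    x0,y0=int(bu)-110,int(bv)-110; k=np.zeros_like(m); k[max(y0,0):y0+220,max(x0,0):x0+220]=1; m=cv2.morphologyEx(m*k,cv2.MORPH_OPEN,np.ones((3,3)))
    n,l,s,ct=cv2.connectedComponentsWithStats(m); i=l[int(bv),int(bu)]; pts=np.argwhere(l==i)[:,::-1].astype(np.float32)
    (cx,cy),(a,b),t=cv2.minAreaRect(pts); box=cv2.boxPoints(((cx,cy),(a,b),t))
    P=onz(c,cx,cy,z); H=onz(c,bu,bv,z); W=np.array([onz(c,*q,z)[:2] for q in box]); L=sorted(np.linalg.norm(W-np.roll(W,1,0),axis=1))
    d=W[1]-W[0] if np.linalg.norm(W[1]-W[0])>np.linalg.norm(W[2]-W[1]) else W[2]-W[1]
    if d@(P-H)[:2]<0: d=-d
    yaw=np.arctan2(d[1],d[0]); print('bar ctr px',round(cx),round(cy),'world',P[:2].round(4),'yaw',round(yaw,3),'size',np.round(L,4)[[0,2]],'n',len(pts)); return P,yaw
E
python3 - <<'E'
from h import *
c=load('wrist5')
P,yaw=bar(c,306,126.9); go(P[0],P[1],.031,yaw-np.pi/2)
s,d=load('scene5'),load('side5')
print(tri(c,(306,126.9),s,(309,170.5)),tri(c,(306,126.9),d,(260.3,193.6)))
E
```

```text
bar ctr px 294 90 world [ 0.4585 -0.2181] yaw 1.904 size [0.0265 0.1013] n 2010
pos [ 0.4893 -0.2994  0.2761] phi 0.013 q1,q6 [-0.74 -0.76] -> delta [ 8.15 -2.96 24.52] turn [-0.    -0.001 -0.32 ]
(array([ 0.47123876, -0.25926242,  0.00711702]), np.float64(0.0020190039757360333)) (array([ 0.47196658, -0.25946504,  0.01067175]), np.float64(0.0005395207296779756))
```

```bash
python3 - <<'E'
from h import *
c=load('wrist5')
h=cv2.cvtColor(c['color'],cv2.COLOR_RGB2HSV); m=((h[:,:,1]<45)&(h[:,:,2]>50)).astype(np.uint8)
n,l,s,ct=cv2.connectedComponentsWithStats(m); i=l[160,227]; print(s[i],ct[i]); D=onz(c,*ct[i],.014);print(D)
P=np.array([.4585,-.2181]);phi=.333;Y=np.array([np.cos(phi),np.sin(phi)]);X=np.array([-Y[1],Y[0]])
for off in (0,.004,.008): print(off,[round(float(np.linalg.norm(P+X*off-Y*w+X*e-D[:2])-.032),4) for w in (.0335,.030) for e in (-.0095,0)])
E
```

```text
[ 200  136   54   52 2228] [226.59335727 161.3056553 ]
[ 0.37566561 -0.30165787  0.014     ]
0 [0.0516, 0.0568, 0.0547, 0.0597]
0.004 [0.0537, 0.0592, 0.0567, 0.062]
0.008 [0.056, 0.0617, 0.0589, 0.0644]
```

{"op": "play_rows", "data": {
  "gripper": [-0.15,-0.15,-0.15,-0.15,-0.15,-0.15,-0.15,1,1,1,1,1],
  "delta_pos": [
    [4,-1.5,5],
    [8.1,-2.9,10],
    [8.1,-2.9,15],
    [8.1,-2.9,20],
    [8.1,-2.9,24.4],
    [8.1,-2.9,24.4],
    [8.1,-2.9,24.4],
    [8.1,-2.9,24.4],
    [8.1,-2.9,24.4],
    [8.1,-2.9,24.4],
    [8.1,-2.9,24.4],
    [8.1,-2.9,24.4]
  ],
  "turn": [
    [0,0,-0.17],
    [0,0,-0.32],
    [0,0,-0.32],
    [0,0,-0.32],
    [0,0,-0.32],
    [0,0,-0.32],
    [0,0,-0.32],
    [0,0,-0.32],
    [0,0,-0.32],
    [0,0,-0.32],
    [0,0,-0.32],
    [0,0,-0.32]
  ]
}}

```text
time: 18.73
position: [0.4596, -0.2194, 0.0338]
tool_rot: [0.58, 0.815, -0.0, 0.001]
ft_force: [-1.6, -0.2, 6.6]
grip_width: 0.0246
grip_force: 50.0
```

```bash
cat >> h.py <<'E'
C=np.array([.5443,.1477]);YAW=.063
def lane(xi,off=0):
    u=np.array([np.cos(YAW),np.sin(YAW)]);v=np.array([-u[1],u[0]]); return C+u*xi+v*off
E
python3 - <<'E'
from h import *
o=st();print(o['ft_force'].round(1),o['grip_width'],o['grip_force'])
z=o['position'][2]
for xi in (-.084,-.028,.028,.084): p=lane(xi);print(p);go(p[0],p[1],z+.116,YAW)
E
```

```text
[-1.6 -0.2  6.6] 0.024578931081441605 50.00214457511902
[0.46046664 0.1424115 ]
pos [ 0.4596 -0.2194  0.0338] phi 0.333 q1,q6 [-0.67 -1.  ] -> delta [ 34.15  11.92 -11.63] turn [0.001 0.001 0.27 ]
[0.51635555 0.14593717]
pos [ 0.4596 -0.2194  0.0338] phi 0.333 q1,q6 [-0.67 -1.  ] -> delta [ 32.66  17.32 -11.63] turn [0.001 0.001 0.27 ]
[0.57224445 0.14946283]
pos [ 0.4596 -0.2194  0.0338] phi 0.333 q1,q6 [-0.67 -1.  ] -> delta [ 31.16  22.72 -11.62] turn [0.001 0.001 0.27 ]
[0.62813336 0.1529885 ]
pos [ 0.4596 -0.2194  0.0338] phi 0.333 q1,q6 [-0.67 -1.  ] -> delta [ 29.67  28.11 -11.62] turn [0.001 0.001 0.27 ]
```

{"op": "play_rows", "data": {
  "gripper": [1,1,1,1,1,1,1,1,1,1,1,1],
  "delta_pos": [
    [0,0,-5],
    [0,0,-10],
    [3,1,-15],
    [7,2.4,-19],
    [12,4.2,-19],
    [17,5.9,-19],
    [22,7.6,-19],
    [27,9.4,-19],
    [31,10.8,-19],
    [34,11.9,-19],
    [34,11.9,-19],
    [34,11.9,-19]
  ],
  "turn": [
    [0,0,0],
    [0,0,0],
    [0,0,0],
    [0,0,0.1],
    [0,0,0.2],
    [0,0,0.27],
    [0,0,0.27],
    [0,0,0.27],
    [0,0,0.27],
    [0,0,0.27],
    [0,0,0.27],
    [0,0,0.27]
  ]
}}

```text
time: 20.23
position: [0.4599, 0.1408, 0.2224]
tool_rot: [0.684, 0.729, -0.001, -0.0]
ft_force: [-0.0, 0.6, -4.0]
grip_width: 0.024
grip_force: 50.0
```

```bash
python3 - <<'E'
from h import *
o=st();print(o['ft_force'].round(1),o['grip_width'],o['grip_force'])
p=lane(-.084,-.0016);go(p[0],p[1],.151,YAW)
c=snap('wrist');d=snap('side');print(blobs(c,'blue'),blobs(d,'blue')[2:])
E
```

```text
[-0.   0.6 -4. ] 0.02404553712582526 49.99799609184265
pos [0.4599 0.1408 0.2224] phi 0.064 q1,q6 [0.06 0.  ] -> delta [0.01 0.08 7.14] turn [-0.002  0.     0.001]
[([320.8, 321.3], 860, [299, 303, 44, 29])] [([381.6, 159.9], 38, [380, 155, 5, 11]), ([180.5, 192.0], 27, [179, 189, 5, 8]), ([305.4, 199.0], 30, [304, 195, 4, 9])]
```

{"op": "play_rows", "data": {
  "gripper": [1,1,1,1,1,-0.15,-0.15,-0.15,-0.15,-0.15,-0.15],
  "delta_pos": [
    [0,0.05,3],
    [0,0.05,5.5],
    [0,0.05,6.8],
    [0,0.05,7.25],
    [0,0.05,7.25],
    [0,0.05,7.25],
    [0,0.05,7.25],
    [0,0.05,7.25],
    [0,0.05,4],
    [0,0.05,0],
    [0,0.05,-5]
  ],
  "turn": [
    [0,0,0],
    [0,0,0],
    [0,0,0],
    [0,0,0],
    [0,0,0],
    [0,0,0],
    [0,0,0],
    [0,0,0],
    [0,0,0],
    [0,0,0],
    [0,0,0]
  ]
}}

```text
time: 21.7
position: [0.4605, 0.1411, 0.2737]
tool_rot: [0.684, 0.729, -0.001, -0.001]
ft_force: [0.7, 0.5, -0.1]
grip_width: 0.0495
grip_force: 0.0
```

{"op": "play_rows", "data": {
  "gripper": [-0.15,-0.15,-0.15,-0.15,-0.15,-0.15,-0.15,-0.15],
  "delta_pos": [
    [-5,0.2,0],
    [-10,0.4,0],
    [-15,0.6,0],
    [-20,0.8,0],
    [-25,1,0],
    [-29,1,0],
    [-29,1,0],
    [-29,1,0]
  ],
  "turn": [
    [0,0,0],
    [0,0,0],
    [0,0,0],
    [0,0,0],
    [0,0,0],
    [0,0,0],
    [0,0,0],
    [0,0,0]
  ]
}}

```text
time: 22.7
position: [0.4889, -0.147, 0.2727]
tool_rot: [0.685, 0.729, 0.0, -0.001]
ft_force: [1.2, -0.6, -0.2]
grip_width: 0.0501
grip_force: 0.0
```

```bash
python3 - <<'E'
from h import *
c=snap('wrist','wrist6');snap('side','side6');snap('scene','scene6')
for n in ('wrist6','side6','scene6'): print(n,blobs(load(n),'blue'))
b=[x for x in blobs(c,'blue',60) if x[0][1]<230]
for x in b:
    P,yaw=bar(c,*x[0]); go(P[0],P[1],.031,yaw-np.pi/2)
E
```

```text
wrist6 [([295.7, 139.3], 202, [286, 132, 20, 15])]
side6 [([119.9, 29.4], 4106, [58, 0, 121, 76]), ([200.8, 45.2], 514, [186, 11, 27, 56]), ([378.7, 182.5], 42, [376, 178, 6, 9]), ([180.6, 192.0], 28, [179, 189, 5, 8]), ([305.4, 199.0], 30, [304, 195, 4, 9])]
scene6 [([239.2, 139.6], 28, [237, 137, 6, 8]), ([347.9, 194.4], 39, [346, 190, 5, 10]), ([413.5, 220.3], 65, [410, 215, 9, 12]), ([1.9, 314.3], 176, [0, 294, 6, 43])]
bar ctr px 283 103 world [ 0.4405 -0.079 ] yaw 1.965 size [0.0272 0.1015] n 2058
pos [ 0.4891 -0.1463  0.2729] phi 0.065 q1,q6 [-0.51 -0.57] -> delta [ 7.02 -4.41 24.19] turn [-0.    -0.001 -0.33 ]
```

{"op": "play_rows", "data": {
  "gripper": [-0.15,-0.15,-0.15,-0.15,-0.15,-0.15,-0.15,1,1,1,1,1],
  "delta_pos": [
    [4,-2.2,5],
    [7,-4.4,10],
    [7,-4.4,15],
    [7,-4.4,20],
    [7,-4.4,24.1],
    [7,-4.4,24.1],
    [7,-4.4,24.1],
    [7,-4.4,24.1],
    [7,-4.4,24.1],
    [7,-4.4,24.1],
    [7,-4.4,24.1],
    [7,-4.4,24.1]
  ],
  "turn": [
    [0,0,-0.17],
    [0,0,-0.33],
    [0,0,-0.33],
    [0,0,-0.33],
    [0,0,-0.33],
    [0,0,-0.33],
    [0,0,-0.33],
    [0,0,-0.33],
    [0,0,-0.33],
    [0,0,-0.33],
    [0,0,-0.33],
    [0,0,-0.33]
  ]
}}

```text
time: 24.35
position: [0.4414, -0.0808, 0.0326]
tool_rot: [0.555, 0.832, 0.0, 0.001]
ft_force: [0.1, -0.2, 7.6]
grip_width: 0.0243
grip_force: 50.0
```

```bash
python3 - <<'E'
from h import *
o=st();print(o['ft_force'].round(1),o['grip_width'],o['grip_force'])
p=o['position'];d=np.array([np.cos(1.965),np.sin(1.965)]);off=(p[:2]-[.4405,-.079])@d;print('off',off)
q=lane(.028,off);print(q,p[2]+.116);go(q[0],q[1],p[2]+.116,YAW)
E
```

```text
[ 0.1 -0.2  7.6] 0.024321525934062425 50.00321924686432
off -0.0020247922368279063
[0.57237193 0.14744206] 0.14860926510460565
pos [ 0.4414 -0.0808  0.0326] phi 0.393 q1,q6 [-0.43 -0.82] -> delta [ 16.06  20.85 -11.6 ] turn [0.001 0.001 0.33 ]
```

{"op": "play_rows", "data": {
  "gripper": [1,1,1,1,1,1,1,1,1,1,1,1],
  "delta_pos": [
    [0,0,-5],
    [0,0,-10],
    [0,0,-15],
    [3,4,-19],
    [6,8,-19],
    [9,12,-19],
    [12,16,-19],
    [14.5,19,-19],
    [16.1,20.9,-19],
    [16.1,20.9,-19],
    [16.1,20.9,-19],
    [16.1,20.9,-19]
  ],
  "turn": [
    [0,0,0],
    [0,0,0],
    [0,0,0],
    [0,0,0.1],
    [0,0,0.2],
    [0,0,0.3],
    [0,0,0.33],
    [0,0,0.33],
    [0,0,0.33],
    [0,0,0.33],
    [0,0,0.33],
    [0,0,0.33]
  ]
}}

```text
time: 25.85
position: [0.5716, 0.1472, 0.2213]
tool_rot: [0.685, 0.729, -0.001, -0.001]
ft_force: [-0.3, 0.6, -5.0]
grip_width: 0.0243
grip_force: 50.0
```

```bash
python3 - <<'E'
from h import *
o=st();print(o['ft_force'].round(1),o['grip_width'],o['grip_force'])
q=lane(.028,-.002);go(q[0],q[1],.1495,YAW)
c=snap('wrist');d=snap('side');print(blobs(c,'blue'),blobs(d,'blue')[2:])
E
```

```text
[-0.3  0.6 -5. ] 0.02433965260326599 49.99779939651489
pos [0.5716 0.1472 0.2213] phi 0.062 q1,q6 [0.06 0.  ] -> delta [0.02 0.1  7.18] turn [-0.002  0.    -0.001]
[([319.7, 321.4], 897, [297, 303, 48, 29])] [([375.6, 184.6], 46, [373, 179, 7, 11]), ([180.5, 192.0], 27, [179, 188, 5, 9])]
```

{"op": "play_rows", "data": {
  "gripper": [1,1,1,1,1,-0.15,-0.15,-0.15,-0.15,-0.15,-0.15],
  "delta_pos": [
    [0,0.08,3],
    [0,0.08,5.5],
    [0,0.08,6.8],
    [0,0.08,7.25],
    [0,0.08,7.25],
    [0,0.08,7.25],
    [0,0.08,7.25],
    [0,0.08,7.25],
    [0,0.08,4],
    [0,0.08,0],
    [0,0.08,-5]
  ],
  "turn": [
    [0,0,0],
    [0,0,0],
    [0,0,0],
    [0,0,0],
    [0,0,0],
    [0,0,0],
    [0,0,0],
    [0,0,0],
    [0,0,0],
    [0,0,0],
    [0,0,0]
  ]
}}

```text
time: 27.32
position: [0.5727, 0.1482, 0.2727]
tool_rot: [0.684, 0.729, -0.001, -0.001]
ft_force: [0.6, 0.0, -0.5]
grip_width: 0.05
grip_force: 0.0
```

{"op": "play_rows", "data": {
  "gripper": [-0.15,-0.15,-0.15,-0.15,-0.15,-0.15,-0.15,-0.15,-0.15,-0.15,-0.15,-0.15],
  "delta_pos": [
    [-5.5,-0.4,0],
    [-11,-0.8,0],
    [-17,-1.3,0],
    [-23,-1.8,0],
    [-29,-2.3,0],
    [-35,-2.8,0],
    [-41,-3.3,0],
    [-47,-3.8,0],
    [-53,-4.3,0],
    [-59,-4.9,0],
    [-63,-5.2,0],
    [-63,-5.2,0]
  ],
  "turn": [
    [0,0,0],
    [0,0,0],
    [0,0,0],
    [0,0,0],
    [0,0,0],
    [0,0,0],
    [0,0,0],
    [0,0,0],
    [0,0,0],
    [0,0,0],
    [0,0,0],
    [0,0,0]
  ]
}}

```text
time: 28.82
position: [0.5599, -0.4875, 0.2714]
tool_rot: [0.686, 0.728, -0.0, 0.001]
ft_force: [-0.2, 0.1, -1.2]
grip_width: 0.0501
grip_force: 0.0
```

{"op": "play_rows", "data": {
  "gripper": [-0.15,-0.15],
  "delta_pos": [
    [0,0,0],
    [0,0,0]
  ],
  "turn": [
    [0,0,0],
    [0,0,0]
  ]
}}

```text
time: 29.08
position: [0.5615, -0.4821, 0.2721]
tool_rot: [0.684, 0.73, 0.0, -0.0]
ft_force: [-0.5, 0.0, -0.3]
grip_width: 0.05
grip_force: 0.0
```

```bash
python3 - <<'E'
from h import *
c=snap('wrist','wrist7');snap('side','side7');snap('scene','scene7')
for n in ('wrist7','side7','scene7'): print(n,blobs(load(n),'blue'))
b=[x for x in blobs(c,'blue',60) if x[0][1]<230]
for x in b:
    P,yaw=bar(c,*x[0]); go(P[0],P[1],.031,yaw-np.pi/2)
E
```

```text
wrist7 [([302.1, 174.0], 183, [293, 168, 19, 12])]
side7 [([98.9, 30.0], 2586, [58, 0, 82, 75]), ([200.7, 48.1], 470, [186, 24, 27, 43]), ([172.2, 48.5], 160, [165, 36, 14, 26]), ([379.0, 182.1], 40, [377, 178, 5, 9]), ([180.5, 192.0], 27, [179, 189, 5, 8]), ([373.7, 207.2], 50, [371, 202, 6, 11])]
scene7 [([239.2, 139.6], 28, [237, 137, 6, 8]), ([413.6, 220.4], 61, [410, 215, 9, 12]), ([387.2, 251.0], 64, [383, 246, 10, 12]), ([1.9, 314.3], 176, [0, 294, 6, 43])]
bar ctr px 306 137 world [ 0.5417 -0.4513] yaw 1.501 size [0.0256 0.1016] n 1848
pos [ 0.5615 -0.4825  0.2723] phi 0.065 q1,q6 [-0.86 -0.92] -> delta [ 3.24 -1.79 24.13] turn [0.    0.    0.134]
```

{"op": "play_rows", "data": {
  "gripper": [-0.15,-0.15,-0.15,-0.15,-0.15,-0.15,-0.15,1,1,1,1,1],
  "delta_pos": [
    [2,-0.9,5],
    [3.2,-1.8,10],
    [3.2,-1.8,15],
    [3.2,-1.8,20],
    [3.2,-1.8,24.1],
    [3.2,-1.8,24.1],
    [3.2,-1.8,24.1],
    [3.2,-1.8,24.1],
    [3.2,-1.8,24.1],
    [3.2,-1.8,24.1],
    [3.2,-1.8,24.1],
    [3.2,-1.8,24.1]
  ],
  "turn": [
    [0,0,0.07],
    [0,0,0.134],
    [0,0,0.134],
    [0,0,0.134],
    [0,0,0.134],
    [0,0,0.134],
    [0,0,0.134],
    [0,0,0.134],
    [0,0,0.134],
    [0,0,0.134],
    [0,0,0.134],
    [0,0,0.134]
  ]
}}

```text
time: 30.72
position: [0.5416, -0.4534, 0.0319]
tool_rot: [0.732, 0.682, 0.0, 0.001]
ft_force: [0.2, 1.0, 5.5]
grip_width: 0.0241
grip_force: 50.0
```

```bash
python3 - <<'E'
from h import *
o=st();print(o['ft_force'].round(1),o['grip_width'],o['grip_force'])
p=o['position'];d=np.array([np.cos(1.501),np.sin(1.501)]);off=(p[:2]-[.5417,-.4513])@d;print('off',off)
q=lane(.084,off);print(q,p[2]+.116);go(q[0],q[1],p[2]+.116,YAW)
E
```

```text
[0.2 1.  5.5] 0.024103442837521614 50.00072121620178
off -0.0021290964898110962
[0.6282674  0.15086363] 0.14787261083010567
pos [ 0.5416 -0.4534  0.0319] phi -0.071 q1,q6 [-0.85 -0.78] -> delta [ 60.88   4.37 -11.66] turn [ 0.001  0.001 -0.134]
```

{"op": "play_rows", "data": {
  "gripper": [1,1,1,1,1,1,1,1,1,1,1,1],
  "delta_pos": [
    [0,0,-5],
    [0,0,-10],
    [3,0.2,-15],
    [8,0.5,-19],
    [13,0.9,-19],
    [18.5,1.3,-19],
    [24,1.7,-19],
    [29.5,2.1,-19],
    [35,2.5,-19],
    [40.5,2.9,-19],
    [46,3.3,-19],
    [51,3.7,-19]
  ],
  "turn": [
    [0,0,0],
    [0,0,0],
    [0,0,0],
    [0,0,-0.1],
    [0,0,-0.134],
    [0,0,-0.134],
    [0,0,-0.134],
    [0,0,-0.134],
    [0,0,-0.134],
    [0,0,-0.134],
    [0,0,-0.134],
    [0,0,-0.134]
  ]
}}

```text
time: 32.22
position: [0.6127, 0.0551, 0.2189]
tool_rot: [0.684, 0.729, -0.001, -0.002]
ft_force: [0.2, -1.8, -5.3]
grip_width: 0.0244
grip_force: 50.0
```

{"op": "play_rows", "data": {
  "gripper": [1,1,1,1,1],
  "delta_pos": [
    [4,0,0],
    [8,0,0],
    [9.9,-0.6,0],
    [9.9,-0.6,0],
    [9.9,-0.6,0]
  ],
  "turn": [
    [0,0,0],
    [0,0,0],
    [0,0,0],
    [0,0,0],
    [0,0,0]
  ]
}}

```text
time: 32.85
position: [0.6018, 0.1503, 0.2203]
tool_rot: [0.685, 0.729, -0.001, 0.0]
ft_force: [0.5, -0.7, -4.8]
grip_width: 0.0244
grip_force: 50.0
```

```bash
python3 - <<'E'
from h import *
o=st();print(o['ft_force'].round(1),o['grip_width'],o['grip_force'])
q=lane(.084,-.002);go(q[0],q[1],.1485,YAW)
c=snap('wrist');d=snap('side');print(blobs(c,'blue'),blobs(d,'blue')[2:])
E
```

```text
[ 0.5 -0.7 -4.8] 0.02444912592325735 49.99406576156616
pos [0.6018 0.1503 0.2203] phi 0.062 q1,q6 [0.07 0.  ] -> delta [-0.09  2.66  7.18] turn [-0.001  0.001 -0.001]
[([125.2, 261.8], 265, [115, 255, 26, 15]), ([321.3, 321.9], 833, [299, 305, 46, 27])] [([374.5, 193.0], 46, [372, 186, 6, 12]), ([373.6, 207.4], 51, [371, 202, 6, 11])]
```

{"op": "play_rows", "data": {
  "gripper": [1,1,1,1,1,1,0,0,0,0,0,0],
  "delta_pos": [
    [-0.1,2.6,0],
    [-0.1,2.65,2],
    [-0.1,2.65,5],
    [-0.1,2.65,6.8],
    [-0.1,2.65,7.25],
    [-0.1,2.65,7.25],
    [-0.1,2.65,7.25],
    [-0.1,2.65,7.25],
    [-0.1,2.65,7.25],
    [-0.1,2.65,4],
    [-0.1,2.65,0],
    [-0.1,2.65,-5]
  ],
  "turn": [
    [0,0,0],
    [0,0,0],
    [0,0,0],
    [0,0,0],
    [0,0,0],
    [0,0,0],
    [0,0,0],
    [0,0,0],
    [0,0,0],
    [0,0,0],
    [0,0,0],
    [0,0,0]
  ]
}}

```text
time: 34.45
position: [0.6279, 0.1522, 0.2715]
tool_rot: [0.684, 0.729, -0.001, -0.001]
ft_force: [1.3, -0.7, 0.4]
grip_width: 0.0434
grip_force: 0.0
```

{"op": "play_rows", "data": {
  "gripper": [-0.3,-0.3,-0.3,-0.3],
  "delta_pos": [
    [-5,-4,-3],
    [-8.8,-8.6,-5.5],
    [-8.8,-8.6,-5.5],
    [-8.8,-8.6,-5.5]
  ],
  "turn": [
    [0,0,0],
    [0,0,0],
    [0,0,0],
    [0,0,0]
  ]
}}

```text
time: 34.95
position: [0.5485, 0.0588, 0.3267]
tool_rot: [0.685, 0.729, 0.001, 0.001]
ft_force: [0.0, -0.5, -0.4]
grip_width: 0.0565
grip_force: 0.0
```

```bash
python3 - <<'E'
from h import *
c=snap('wrist','wrist8');snap('side','side8');snap('scene','scene8')
for n in ('wrist8','side8','scene8'): print(n,blobs(load(n),'blue'),blobs(load(n),'yellow'))
go(.5505,.0565,.1365,.063)
for x in blobs(c,'blue',60):
    if x[0][1]<230: bar(c,*x[0],z=.135,sat=40)
for xi in (-.084,.028,.084): print(lane(xi))
E
```

```text
wrist8 [([238.2, 130.5], 388, [225, 123, 28, 16]), ([352.6, 129.9], 364, [340, 123, 26, 15]), ([408.8, 128.9], 385, [395, 122, 28, 15])] []
side8 [([119.9, 29.3], 4057, [58, 0, 121, 75]), ([200.9, 45.5], 505, [186, 13, 27, 54]), ([378.9, 182.5], 43, [376, 178, 7, 10]), ([373.6, 207.3], 50, [371, 202, 6, 11]), ([371.1, 221.0], 56, [368, 216, 7, 11])] [([223.3, 212.5], 26, [221, 210, 6, 6])]
scene8 [([413.4, 220.4], 63, [409, 215, 10, 12]), ([387.0, 251.2], 68, [383, 246, 10, 12]), ([373.4, 267.4], 70, [369, 262, 10, 12]), ([1.9, 314.3], 176, [0, 294, 6, 43])] [([261.5, 181.9], 30, [258, 179, 8, 7])]
pos [0.5488 0.0597 0.3251] phi 0.064 q1,q6 [-0.09 -0.16] -> delta [-0.34  0.16 18.86] turn [-0.001 -0.001  0.001]
bar ctr px 268 106 world [0.4933 0.1241] yaw 1.654 size [0.1419 0.1587] n 21493
bar ctr px 352 105 world [0.5731 0.1291] yaw -3.079 size [0.1601 0.1954] n 31570
bar ctr px 384 105 world [0.6044 0.1315] yaw 1.753 size [0.1543 0.1619] n 24030
[0.46046664 0.1424115 ]
[0.57224445 0.14946283]
[0.62813336 0.1529885 ]
```

View pics/wrist8.png

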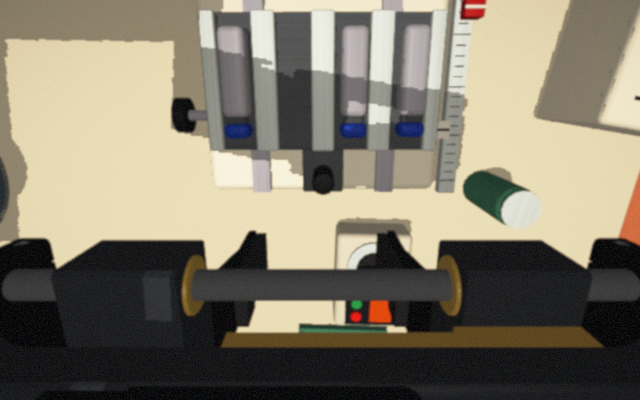

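Bars lie in lanes 1, 3, 4 with blue heads toward the handle (heads (238,130), (353,130), (409,129)). I'll move in for a better look at index, marker and centring.

{"op": "play_rows", "data": {
  "gripper": [-0.3,-0.3,-0.3,-0.3],
  "delta_pos": [
    [4,3,2],
    [7.5,6,5],
    [7.5,6,5],
    [7.5,6,5]
  ],
  "turn": [
    [0,0,0],
    [0,0,0],
    [0,0,0],
    [0,0,0]
  ]
}}

```text
time: 35.6
position: [0.6032, 0.1382, 0.2748]
tool_rot: [0.684, 0.73, -0.001, -0.001]
ft_force: [-0.5, 0.6, 0.7]
grip_width: 0.0566
grip_force: 0.0
```

```bash
python3 - <<'E'
from h import *
c=snap('wrist','wrist9'); print(blobs(c,'blue'),blobs(c,'red')); go(.5505,.0565,.1365,.063)
cv2.imwrite('pics/w9z.png',cv2.resize(c['color'][:260,170:470],None,fx=2.3,fy=2.3,interpolation=2)[:,:,::-1])
E
```

```text
[([165.4, 221.3], 504, [149, 211, 34, 20]), ([290.0, 221.4], 419, [276, 211, 29, 19]), ([351.8, 220.7], 407, [338, 210, 29, 19])] [([422.3, 82.4], 140, [411, 79, 23, 7]), ([421.5, 94.8], 146, [410, 92, 23, 7])]
pos [0.6033 0.1376 0.2757] phi 0.064 q1,q6 [ 0.04 -0.02] -> delta [-7.76 -5.78 13.92] turn [-0.001  0.     0.001]
```

View pics/w9z.png

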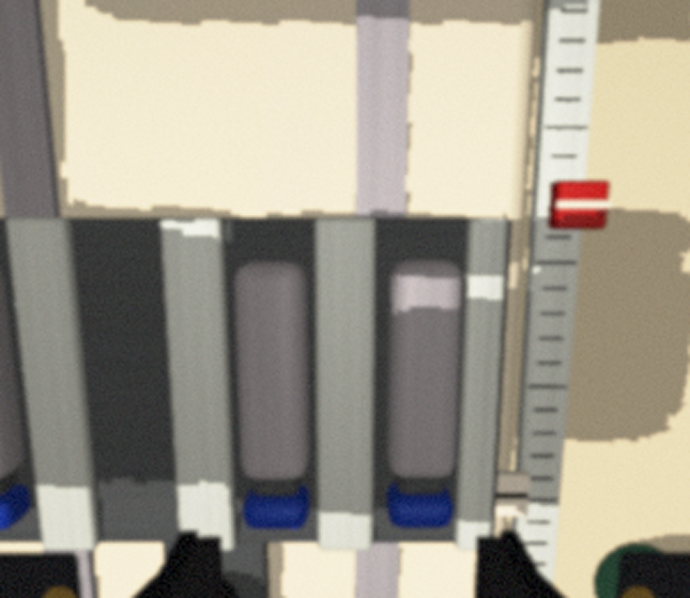

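Crop: marker's white line at px (422,88.6), index line at px (391.7,214.8), bars in lanes with both ends clear.

```bash
python3 - <<'E'
from h import *
np.set_printoptions(precision=4,suppress=True)
a=load('wrist8');b=load('wrist9');s=load('scene8');d=load('side8')
for n,c,r in (('8',a,(438,120,454,138)),('9',b,(384,204,400,224)),):
    g=cv2.cvtColor(c['color'],7)[r[1]:r[3],r[0]:r[2]];print(n);print('\n'.join(f'{r[1]+i} '+' '.join(f'{x:3d}' for x in q) for i,q in enumerate(g)))
r=(462,0,486,22);g=a['color'][r[1]:r[3],r[0]:r[2]:2,1];print('\n'.join(f'{i} '+' '.join(f'{x:3d}' for x in q) for i,q in enumerate(g)))
# edges of slide + bars in w9
g=cv2.GaussianBlur(cv2.cvtColor(b['color'],7),(3,3),0).astype(int)
def ed(col,r0,r1):
    gr=g[2:,col]-g[:-2,col]; return [(i+1,int(gr[i])) for i in range(r0,r1) if abs(gr[i])>12 and abs(gr[i])>=abs(gr[i-1]) and abs(gr[i])>abs(gr[i+1])]
for u in (215,287,354): print(u,ed(u,80,238))
E
```

```text
8
120 123 135 135 129 121 116 123 135 141 146 144 150 148 145 149 143
121 129 142 148 147 148 146 148 151 153 151 154 155 151 147 145 144
122 135 150 159 155 158 155 156 158 158 160 155 156 152 152 147 142
123 140 156 163 159 163 161 158 160 156 157 156 158 149 148 143 144
124 144 155 156 161 161 159 161 156 158 161 157 153 146 139 131 132
125 144 155 157 161 159 158 160 160 159 160 156 152 130 116 111 111
126 149 159 159 159 158 161 160 161 161 156 155 151 136 121 111 114
127 144 148 150 151 146 146 151 149 147 147 148 150 142 137 134 131
128 115 116 117 116 117 117 113 116 118 119 116 132 144 142 144 145
129  80  72  74  78  68  73  75  70  76  74  85 110 138 145 145 143
130  84  87  82  85  89  84  85  82  87  87  92 115 139 146 143 144
131 126 136 133 134 136 136 132 132 132 129 132 137 143 147 144 144
132 150 153 158 157 154 153 154 155 153 152 156 149 148 145 141 140
133 149 159 161 163 160 156 157 159 158 158 154 145 139 137 133 134
134 154 158 159 159 159 161 159 157 160 157 153 134 119 110 109 108
135 153 158 162 160 159 156 157 161 159 158 151 136 117 105 108 104
136 157 16
[... 2095 characters left out ...]
0  25  39  44  29  38  35  37  36  27  37 129
13  24  22  39  44  38  38  35  33  29  32  34 137
14   1   9  37  43  42  37  35  31  34  33  43 144
15  15  22  39  34  29  38  33  27  28  30  44 157
16   4  18  26  27  23  19  18  23  27  37  89 178
17  17  14   7  13  14  23  19  23  36  87 156 204
18  47  46  47  47  47  45  40  53  88 152 195 212
19 124 120 119 121 122 118 116 120 154 196 212 215
20 194 192 191 190 191 188 181 182 198 214 212 213
21 217 213 208 215 222 215 212 211 215 217 217 214
215 [(90, -48), (94, -53), (209, 17), (235, 101)]
287 [(93, -77), (114, 22), (208, -31), (229, 29), (235, 31)]
354 [(93, -78), (113, 21), (120, 47), (133, -46), (207, -32), (229, 28), (235, 101)]
```

```bash
python3 - <<'E'
from h import *
np.set_printoptions(precision=4,suppress=True)
a=load('wrist8');b=load('wrist9')
T=tri(a,(449,129.4),b,(398.3,215.0));M=tri(a,(464.5,6.2),b,(411,88.7));M2=tri(a,(485,6.2),b,(433,88.6));print(T,M,M2)
u=np.array([np.cos(YAW),np.sin(YAW)]);v=np.array([-u[1],u[0]])
f=lambda p:((p[:2]-C)@u,(p[:2]-C)@v)
for zt in (.108,.112,.116,T[0][2]):
  for zm in (.103,.106,M[0][2]): print(round(zt,4),round(zm,4),'push',[round(f(onz(c,*m,zm))[1]-f(onz(c,*t,zt))[1],4) for c,m,t in ((a,(475,6.2),(445,129.4)),(b,(422,88.7),(393,215)))])
for n,U in (('lane3',287),('lane4',354)):
    print(n,'floor front/back',f(onz(b,U,235,.116)),f(onz(b,U,93.5,.116)),'bar tail',f(onz(b,U,113.5,.138)),'head end',f(onz(b,U,229.3,.125)),f(onz(b,U,229.3,.138)))
for x in blobs(a,'blue',60): print('head',f(onz(a,*x[0],.134)))
print('w8 lane1 front/back', f(onz(a,238,150,.116)),f(onz(a,238,10.5,.116)))
E
```

```text
(array([0.6778, 0.1114, 0.1123]), np.float64(0.000459650351499846)) (array([0.6741, 0.2259, 0.1119]), np.float64(0.00012389152965860115)) (array([0.6929, 0.227 , 0.1124]), np.float64(0.00038506914927371024))
0.108 0.103 push [np.float64(0.1171), np.float64(0.1161)]
0.108 0.106 push [np.float64(0.1164), np.float64(0.116)]
0.108 0.1119 push [np.float64(0.115), np.float64(0.1158)]
0.112 0.103 push [np.float64(0.1167), np.float64(0.1147)]
0.112 0.106 push [np.float64(0.116), np.float64(0.1146)]
0.112 0.1119 push [np.float64(0.1146), np.float64(0.1145)]
0.116 0.103 push [np.float64(0.1164), np.float64(0.1134)]
0.116 0.106 push [np.float64(0.1157), np.float64(0.1133)]
0.116 0.1119 push [np.float64(0.1143), np.float64(0.1131)]
0.1123 0.103 push [np.float64(0.1167), np.float64(0.1146)]
0.1123 0.106 push [np.float64(0.116), np.float64(0.1145)]
0.1123 0.1119 push [np.float64(0.1146), np.float64(0.1144)]
lane3 floor front/back (np.float64(0.024985140586177866), np.float64(-0.06369374940083472)) (np.float64(0.02831494922478476), np.float64(0.06560512548938964)) bar tail (np.float64(0.03009421569
[... 248 characters left out ...]
p.float64(-0.06351407528415978)) (np.float64(0.08530118796927784), np.float64(0.06570020557219765)) bar tail (np.float64(0.08376195444865718), np.float64(0.049988371520032986)) head end (np.float64(0.08785616535463765), np.float64(-0.05418801032788793)) (np.float64(0.08654354233257812), np.float64(-0.04911180967920476))
head (np.float64(-0.08205012331788707), np.float64(-0.04381826279230515))
head (np.float64(0.029291534129604797), np.float64(-0.043362150385771354))
head (np.float64(0.08395090218292971), np.float64(-0.042462577443377794))
w8 lane1 front/back (np.float64(-0.08789726427151051), np.float64(-0.06534044696360253)) (np.float64(-0.07906153301881778), np.float64(0.0653702896293257))
```

{"op": "play_rows", "data": {
  "gripper": [-0.3,-0.3,-0.3,-0.3,-0.3,-0.3,-0.3,1,1,1,1,1],
  "delta_pos": [
    [-4,-3,0],
    [-7.8,-5.8,0],
    [-7.8,-5.8,5],
    [-7.8,-5.8,10],
    [-7.8,-5.8,13.8],
    [-7.8,-5.8,13.8],
    [-7.8,-5.8,13.8],
    [-7.8,-5.8,13.8],
    [-7.8,-5.8,13.8],
    [-7.8,-5.8,13.8],
    [-7.8,-5.8,13.8],
    [-7.8,-5.8,13.8]
  ],
  "turn": [
    [0,0,0],
    [0,0,0],
    [0,0,0],
    [0,0,0],
    [0,0,0],
    [0,0,0],
    [0,0,0],
    [0,0,0],
    [0,0,0],
    [0,0,0],
    [0,0,0],
    [0,0,0]
  ],
  "squeeze": 50
}}

```text
time: 37.15
position: [0.5506, 0.0561, 0.1381]
tool_rot: [0.684, 0.729, 0.0, 0.0]
ft_force: [-0.2, 0.3, 1.1]
grip_width: 0.0209
grip_force: 50.0
```

{"op": "play_rows", "data": {
  "gripper": [1,1,1,1,1,1,1,1,1,1,1,1],
  "delta_pos": [
    [0.7,0,0],
    [1.5,0,0],
    [2.5,0,0],
    [3.5,0,0],
    [4.5,0,0],
    [5.5,0,0],
    [6.5,0,0],
    [7.5,0,0],
    [8.5,0,0],
    [9.5,0,0],
    [10,0,0],
    [10,0,0]
  ],
  "turn": [
    [0,0,0],
    [0,0,0],
    [0,0,0],
    [0,0,0],
    [0,0,0],
    [0,0,0],
    [0,0,0],
    [0,0,0],
    [0,0,0],
    [0,0,0],
    [0,0,0],
    [0,0,0]
  ]
}}

```text
time: 38.65
position: [0.5441, 0.1575, 0.138]
tool_rot: [0.685, 0.729, 0.001, -0.001]
ft_force: [0.7, 2.2, 3.7]
grip_width: 0.0207
grip_force: 50.0
```

```bash
python3 - <<'E'
from h import *
o=st();print(o['ft_force'].round(1),o['grip_width'],o['grip_force']);go(.5505,.056,.1365,.063)
c=snap('wrist','wrist10');print(blobs(c,'red'))
g=cv2.cvtColor(c['color'],7);cv2.imwrite('pics/w10.png',cv2.resize(c['color'][40:340,330:640],None,fx=2,fy=2,interpolation=2)[:,:,::-1])
E
```

```text
[0.7 2.2 3.7] 0.02074106549920273 49.99994460493326
pos [0.5441 0.1575 0.138 ] phi 0.063 q1,q6 [0.08 0.02] -> delta [-10.17   0.     0.13] turn [ 0.001 -0.002 -0.   ]
[([614.2, 117.5], 551, [594, 111, 42, 15]), ([608.4, 138.3], 495, [588, 130, 43, 15])]
```

View pics/w10.png

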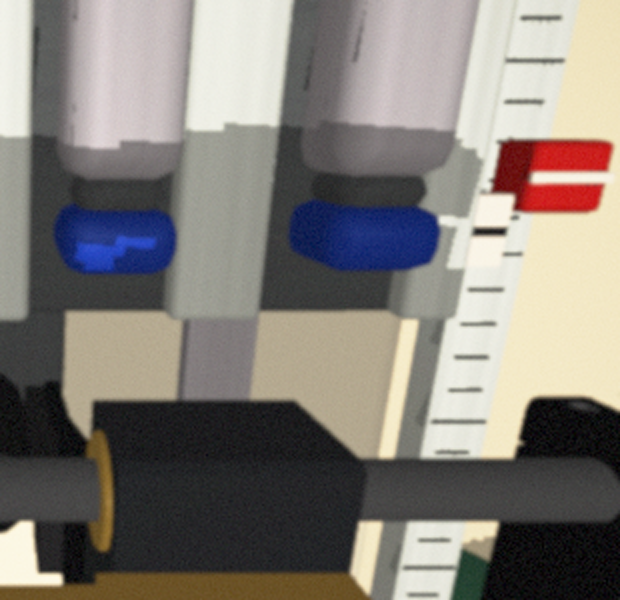

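Marker line at px (615,128), index line at px (574.5,155.5); both in clear view for the final approach.

```bash
cat >> h.py <<'E'
def gap(c,u0=None):
    u=np.array([np.cos(YAW),np.sin(YAW)]);v=np.array([-u[1],u[0]])
    g=cv2.cvtColor(c['color'],7).astype(float); r=[b for b in blobs(c,'red',150) if b[0][0]>560]
    print(r)
    (x1,y1),(x2,y2)=r[0][0],r[1][0]; xm=(x1+x2)/2;y0=int((y1+y2)/2);col=int(xm)
    G=c['color'][:,:,1].astype(float); k=np.arange(y0-7,y0+8);w=np.clip(G[k][:,col-5:col+6].mean(1)-90,0,None);ym=(k*w).sum()/w.sum()
    mp=(col,ym); best=None
    for uu in range(566,585):
        for vv in range(100,175):
            p=g[vv,uu-4:uu+5]; 
            s=(g[vv-4,uu-4:uu+5].min()+g[vv+4,uu-4:uu+5].min())/2-p.max()
            if best is None or s>best[0]: best=(s,uu,vv)
    s,uu,vv=best;k=np.arange(vv-3,vv+4);w=np.clip(200-g[k][:,uu-4:uu+5].mean(1),0,None);tv=(k*w).sum()/w.sum()
    print('marker',mp,'tab',(uu,tv),s)
    for zt,zm in ((.112,.112),(.112,.110),(.110,.112)):
        A=onz(c,*mp,zm)[:2]-C;B=onz(c,uu,tv,zt)[:2]-C; print('gap mm',round(float((A-B)@v)*1000,2),A@u,B@u)
E
python3 - <<'E'
from h import *
gap(load('wrist10'))
E
```

```text
[([614.2, 117.5], 551, [594, 111, 42, 15]), ([608.4, 138.3], 495, [588, 130, 43, 15])]
marker (611, np.float64(128.3243183574346)) tab (576, np.float64(155.31921824104234)) 198.5
gap mm 13.31 0.1425205024535321 0.12803057751658
gap mm 13.16 0.1441949426180311 0.12803057751658
gap mm 13.62 0.1425205024535321 0.12953456585322773
```

{"op": "play_rows", "data": {
  "gripper": [1,1,1,1],
  "delta_pos": [
    [0.5,0,0],
    [1,0,0],
    [1.25,0,0],
    [1.25,0,0]
  ],
  "turn": [
    [0,0,0],
    [0,0,0],
    [0,0,0],
    [0,0,0]
  ]
}}

```text
time: 39.2
position: [0.5434, 0.1681, 0.138]
tool_rot: [0.685, 0.729, -0.0, 0.0]
ft_force: [1.0, -2.8, 5.2]
grip_width: 0.0207
grip_force: 50.0
```

```bash
python3 - <<'E'
from h import *
gap(snap('wrist','wrist11'));o=st();print(o['position'],o['ft_force'])
E
```

```text
[([609.0, 139.0], 565, [588, 132, 43, 15]), ([604.2, 159.3], 479, [584, 151, 42, 15])]
marker (606, np.float64(149.94180011043625)) tab (573, np.float64(155.42445081184337)) 190.5
gap mm 2.75 0.14227633781190022 0.12637204356820023
gap mm 2.47 0.14394933490091683 0.12637204356820023
gap mm 3.07 0.14227633781190022 0.12785772533610645
[0.5434245  0.16808523 0.13803905] [-0.04025176 -2.89132055  5.14504729]
```

{"op": "play_rows", "data": {
  "gripper": [1,1,1],
  "delta_pos": [
    [0.15,0,0],
    [0.27,0,0],
    [0.27,0,0]
  ],
  "turn": [
    [0,0,0],
    [0,0,0],
    [0,0,0]
  ]
}}

```text
time: 39.62
position: [0.5433, 0.1704, 0.138]
tool_rot: [0.685, 0.729, -0.0, 0.0]
ft_force: [0.9, -3.3, 5.4]
grip_width: 0.0206
grip_force: 50.0
```

```bash
python3 - <<'E'
from h import *
gap(snap('wrist','wrist12'));o=st();print(o['position'],o['ft_force'])
E
```

```text
[([608.3, 143.4], 556, [589, 136, 41, 16]), ([603.1, 163.9], 453, [583, 156, 42, 15])]
marker (605, np.float64(154.66820691986928)) tab (576, np.float64(155.4462219196732)) 184.0
gap mm 0.39 0.142282109466258 0.12784608936731418
gap mm 0.08 0.14395543382440712 0.12784608936731418
gap mm 0.71 0.142282109466258 0.1293493529307775
[0.54328072 0.17039709 0.13800472] [ 0.52622833 -2.70036586  4.22913316]
```

{"op": "play_rows", "data": {
  "gripper": [1,1,-0.3,-0.3,-0.3,-0.3,-0.3,-0.3,-0.3,-0.3,-0.3],
  "delta_pos": [
    [0.03,0,0],
    [-0.05,0,0],
    [-0.15,0,0],
    [-0.15,0,0],
    [-0.15,0,0],
    [-0.15,0,-4],
    [-3,0,-9],
    [-6,2,-13],
    [-8,5,-15],
    [-8,5,-15],
    [-8,5,-15]
  ],
  "turn": [
    [0,0,0],
    [0,0,0],
    [0,0,0],
    [0,0,0],
    [0,0,0],
    [0,0,0],
    [0,0,0],
    [0,0,0],
    [0,0,0],
    [0,0,0],
    [0,0,0]
  ]
}}

```text
time: 41.05
position: [0.5967, 0.0946, 0.2867]
tool_rot: [0.685, 0.729, -0.001, -0.001]
ft_force: [-0.1, -0.6, -0.1]
grip_width: 0.0564
grip_force: 0.0
```

```bash
python3 - <<'E'
from h import *
c=snap('wrist','wrist13');d=snap('side','side13');s=snap('scene','scene13')
for n in ('wrist13','side13','scene13'): print(n,blobs(load(n),'blue'),blobs(load(n),'yellow'))
print(blobs(c,'red'),st()['position'])
cv2.imwrite('pics/fin.png',np.vstack([np.hstack([c['color'][:200,220:560],np.zeros((200,60,3),np.uint8)]),s['color'][130:330,170:570]])[:,:,::-1].repeat(1,0))
E
```

```text
wrist13 [([367.5, 29.3], 652, [352, 18, 32, 23]), ([158.9, 31.1], 754, [140, 20, 39, 23]), ([297.8, 30.3], 644, [282, 20, 32, 22])] []
side13 [([119.9, 29.4], 4167, [58, 0, 121, 75]), ([200.7, 45.5], 542, [186, 9, 27, 58]), ([420.4, 188.0], 45, [418, 184, 6, 9]), ([417.7, 213.7], 53, [415, 209, 7, 10]), ([416.5, 227.7], 53, [414, 223, 6, 10])] [([223.3, 212.5], 26, [221, 210, 6, 6])]
scene13 [([453.4, 246.8], 74, [449, 241, 10, 12]), ([428.0, 279.8], 72, [424, 274, 10, 13]), ([414.4, 297.6], 75, [410, 292, 10, 12]), ([1.9, 314.3], 176, [0, 294, 6, 43])] [([261.5, 182.1], 31, [258, 179, 8, 7])]
[([433.5, 30.2], 146, [422, 27, 23, 7]), ([431.9, 43.6], 179, [421, 40, 23, 9])] [0.59650569 0.09509234 0.28659302]
```

View pics/fin.png

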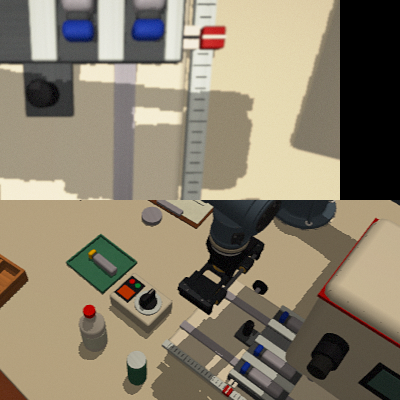

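Index and marker lines coincide, the three blue bars are in their lanes, and the yellow bar lies in the tray. Handing in.

```bash
python3 -c "
from rig import robot
print(robot.hand_in())"
```

```text
the job is handed in; nothing more can be done
None
```

The job is handed in, though hand-in returned no verdict: the dial is at its anticlockwise stop, the one yellow bar lies flat in the green tray, all three blue bars present are centred in lanes 1, 3 and 4 with heads to the handle, and the index line measures about 0.4 mm or less from the red start marker.

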